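# Refit the filter plate of the bench dust extractor

## Robot

A 6-joint arm with a two-finger parallel gripper is mounted at the origin on the work surface. World frame = base frame: x ahead of the robot, y to its left, z up, the work surface at z = 0. Lengths are in mm, angles in degrees, forces in N, time in s.
With the tool pointing down it reaches from about 350 to 800 mm from the base axis. Payload 7.3 kg.
Tool frame: the origin (TCP) lies on the centre line of the jaws, within the pads' length; the fingertips stand 22 mm ahead of it and the grasp point (between the pads) lies 3 mm ahead of it; x points along the fingers, y is the direction in which the jaws open and shut, and the axes are right-handed (so a half turn about x gives the same grasp; the last joint's range is limited). The gripper opens to 85 mm and grips with 20 to 120 N. Pads are 22 mm wide; open, the fingers measure 114 mm over their backs; the gripper's body (76 mm by 85 mm) begins 54 mm behind the grasp point. The pads swing forward as they close: fully open they stand 13 mm farther back than shut.
Start: joints at [-82.219, 19.595, 87.324, -0, 73.075, -8.365], TCP at [146.016, -504.303, 253.322] pointing down, gripper open.
Joint ranges: [-145.02, 145.02], [-44.19, 115.74], [2.07, 154.8], [-57.11, 237.11], [16.16, 152.29], [-177.93, 177.93]. Speed limits (degrees/s): [147.25, 147.25, 180, 180, 180, 180].

## Interface

Orientations are given as [roll, pitch, yaw] about the fixed x, y, z axes, in that order (R = Rz(yaw) Ry(pitch) Rx(roll)).
In Python, from bench import ctrl gives the robot as it stands.
- The arm moves only by the tool send_rows, never from a script. Its argument "series" is a list of rows, each a list of 7 numbers: the shift along the tool's x, y, z in cm, then the turn, a rotation vector about the tool's x, y, z in rad, then the opening, from 0 (shut) to 1 (fully open). In form: [[x, y, z, wx, wy, wz, hand], ...]. A call has 1 to 12 rows; each row is the pose to reach, as a shift and turn from the pose commanded when the call began, along the tool's axes at that moment; what a row does not reach only later rows make up. A row lasts 1/12 s, in which the tool goes at most 41.7 mm and 7.16 degrees, less where a joint would pass 70% of its speed; a pose out of reach is approached as far as the arm can. A call with a gripper value outside its range is refused whole. The fingers move at their own pace and stop on an object; "force" is the grip in N (left out, the last holds). Time passes only in rows, so rows that repeat a pose let the fingers close. It gives the time, the measured TCP pose, the force and the opening at its end, in the units of the state.
- ctrl.get_state(): the state, without advancing time (a new reading comes with each control period).
- ctrl.read_camera(name): name is "scene" or "top"; returns a dict with "color" (420x560x3 uint8, red, green, blue), "mtx" (3x3 intrinsics, pixels), "R" (3x3) and "t" (3): a world point X has camera coordinates R X + t. Camera axes: x right, y down, z forward; pixel columns grow to the right and rows downward; lengths in mm; the calibration is good to about 2 mm. A picture is of the moment at which its call begins. There is no depth.
- ctrl.hand_in(): hands the job in, once; it reports no verdict.
The state is a dict: "t": time; "joints": joint angles; "joint_vel": joint speeds; "tau": joint torques, N m; "eef_pos": TCP position; "tool_rot": TCP orientation; "force": force on the tool from outside, world axes, zero at the start; "wrist_torque": the same for the moment, N m; "opening": finger opening in mm.
Only numpy, scipy, OpenCV 4.12 (cv2) and the standard library are available. Lean on these libraries where they do the work, as an engineer would, in place of code of your own. Each camera call takes 0.05 s, during which the arm holds its last target.

## Task

Refit the cleaned filter plate in the bench dust extractor: turn the swing tab aside, clear of the opening, take the plate by its handle, hook its tongue under the steel lip with the plate tilted, and keep hold of it while you lower the other edge until it lies flat in its recess. Then turn the tab back square over the plate's edge to lock it in. Leave everything else on the bench where it is.

Things in the scene. Friction and masses are not known exactly. Their poses are not given: they have to be found in the camera images.
- filter_mid (a point): Middle of the loose filter plate (0.25 to 0.55 kg, aluminium frame, grey gridded face), 4.5 above its underside; it lies handle up on the drying board. x points to the tongue edge, z up. Plate 133 (x -75 to +58) x 150 (y) x 9 thick; on its +x edge a tongue 126 wide, 5 thick, flush with the underside, from x = +58 to +75. Overall 150 x 150.
- filter_grip (a point): Centre of the plate's bridge handle: flat-sided bar 12 thick (plate x), 90 long (plate y), 16 high, on two 12 x 12 legs at its ends, 15 free under the bar. It is 12 from the plate's middle, away from the tongue, and 32 above the plate's underside (23 above its face). Axes as the plate.
- filter_tip (a point): Middle of the tongue's outer edge, on the plate's underside (75 from filter_mid along plate x, 4.5 lower). Axes as the plate.
- board: Plywood drying board on which the plate lies (fixed), 360 (x) x 220 (y), 15 thick. Origin at the centre of its underside.
- extractor: Bench dust extractor (fixed): light grey metal casing 260 (x) x 280 (y), deck 96 above the bench. Origin at the centre of its underside; the front with the switch faces -x. In the deck a recess 155 (x) x 156 (y) centred at x = +30, y = -40, 11 deep, with a flat ledge round its floor (85 above the bench), 32 wide at the lip and 14 wide elsewhere, and an open cavity inside.
- seat (a point): Where filter_mid comes to lie when the plate is seated in the recess, 89.5 above the bench. Axes as the extractor; the plate's x must point along this x. Free play about 2.5 either way in x and 3 in y.
- lip_edge (a point): Middle of the free edge of the steel lip, on its underside (96 above the bench, 65.5 from seat along extractor x). The lip, 4 thick and 156 long, runs along the recess's +x side and overhangs it by 12: a slot 12 deep and 11 high over the ledge. Axes as the extractor.
- pipe_top (a point): Top centre of the extractor's upright steel exhaust pipe, 340 above the bench, 73 in diameter (78 at its collar). It stands on the fan housing, a box on the deck from extractor x = -105 to +125, y = +55 to +138, its top 165 above the bench. Both fixed: keep clear. The pipe is at extractor x = +70, y = +97.
- tab_pivot (a point): Axis of the swing tab on the deck (96 above the bench), 26 from the recess's edge opposite the lip. Axes as the extractor.
- tab_knob (a point): Middle of the upright black knob on the tab's tail: 16 in diameter, 30 high, foot 103 and top 133 above the bench, this point 120. It is 38 from the pivot, on the side away from the nose, and turns with the tab.
- tab (a joint): Steel swing tab turning about its pivot (rad): 0 = nose square over the recess, towards the lip; positive anticlockwise from above; stops at -1.6 and +1.6; stays where left, about 1 N at the knob turns it. Nose 42 long from the pivot, 14 wide, 98 to 103 above the bench (4 above a seated plate). Beyond about 1.1 either way it is clear of the plate.
- rosette_mid (a point): Bystander: small round plaster rosette cast, 62 diameter, 21 high, lying on the drying board. Point at its middle; loose, to be left alone.
- scraper_mid (a point): Bystander: wide-bladed scraper with a wooden handle, 205 long, 62 wide, 18 high, lying across the near end of the drying board. Point at its middle; loose, to be left alone.
- baluster_mid (a point): Bystander: plaster baluster cast standing upright on the bench between extractor and board, 60 diameter, 172 high. Point at its middle; loose, to be left alone.
- float_mid (a point): Bystander: plastering trowel: bare steel blade 220 x 90 lying flat, wooden handle 66 high above it; at the far side of the bench. Point at its middle; loose, to be left alone.
- jar_mid (a point): Bystander: white lidded jar, 60 diameter, 85 high, between extractor and board, nearer to the robot. Point at its middle; loose, to be left alone.
- tin_mid (a point): Bystander: steel tin, 72 diameter, 110 high, beyond the extractor. Point at its middle; loose, to be left alone.
Not all that is in view belongs to the job. There is more than one size of the part that bears filter_mid; the job needs the larger.

How it is judged:
By the outcome, as a careful person would: the job done as asked, in the order asked, and still so for the second after the job is handed in, with the robot touching nothing.
It also fails if it takes over 67 s, if anything falls off the work surface, if the arm or the gripper's body presses on something with over 40 N, if the wrist force passes 120 N, or if a joint passes its speed limit or range.

## Working session

There is one attempt and no reset: what is moved stays moved. The work goes in short steps, Python scripts to look and compute and a tool call to move; the robot and the scene stay as the last step left them, time stands still between calls to the robot, and variables do not carry over. Pictures are saved under pics/ and viewed, and the job is handed in when it is done.

Besides the shell and the picture viewer there is one more tool, called after "Request:" in YAML: its name, and indented under it one key for each argument. send_rows: Moves the arm, as the interface text tells. Its arguments: {"type":"object","properties":{"series":{"type":"array"},"force":{"type":"number"}},"required":["series"]}

```bash
ls; mkdir -p pics
python3 - <<'E'
from bench import ctrl
import cv2,numpy as np
print(ctrl.get_state())
for n in("scene","top"):
    d=ctrl.read_camera(n); cv2.imwrite(f"pics/{n}0.png",d["color"][:,:,::-1]); np.savez(f"{n}0.npz",**d); print(n,d["mtx"],d["R"],d["t"])
E
```

```text
pics
{'t': 0.0, 'joints': array([-8.22196457e+01,  1.96368518e+01,  8.73780741e+01, -8.67208423e-04,
        7.30758461e+01, -8.36405496e+00]), 'joint_vel': array([-0.10512817,  0.06347248,  0.02760282,  0.03072846,  0.00425447,
       -0.01273231]), 'tau': array([-1.88230741e-03, -4.33683407e+01, -2.46018559e+01, -2.81847142e-04,
        7.76391331e-03, -1.11534752e-05]), 'eef_pos': array([ 145.95635543, -503.90779186,  252.61704222]), 'tool_rot': array([-97.84064323,  89.90922409,  98.30401918]), 'force': array([-0.04356637, -0.29385469, -0.52686865]), 'wrist_torque': array([-0.03577891,  0.01881526,  0.02724415]), 'opening': 85.2847839006083}
scene [[397.67810918   0.         278.73406673]
 [  0.         397.67810918 209.86954948]
 [  0.           0.           1.        ]] [[ 0.21099708  0.97744463  0.00906807]
 [ 0.83510646 -0.17543424 -0.52136362]
 [-0.50801322  0.117579   -0.85328644]] [-152.67310883 -322.05675441 1666.83155124]
top [[475.11954297   0.         276.06990938]
 [  0.         475.11954297 206.60616639]
 [  0.           0.           1.        ]] [[ 2.86216392e-02 -9.99589857e-01 -9.59376058e-04]
 [-9.88427015e-01 -2.81589453e-02 -1.49060761e-01]
 [ 1.48972609e-01  5.21463653e-03 -9.88827573e-01]] [  34.35304332  540.40809505 1400.24306017]
```

View pics/scene0.png

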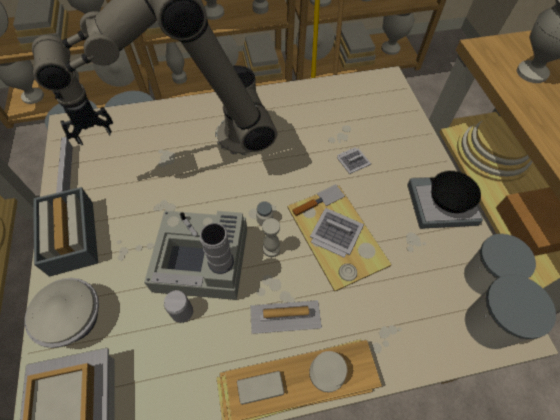

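View pics/top0.png

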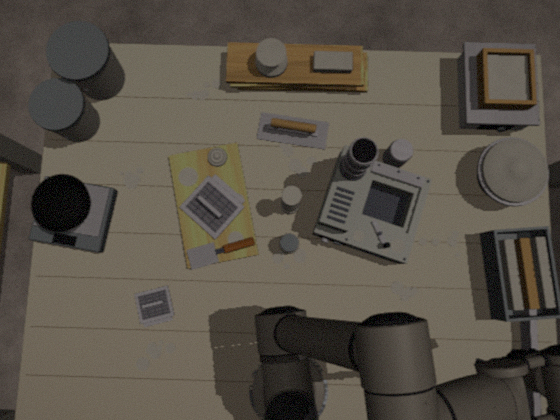

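Candidates for the plate: the large gridded plate on the board at top (212,206) / scene (337,232), and a smaller one on the bare bench at top (155,305) / scene (354,160). By the description it is the larger one on the board. I'll check it in close crops.

Run:
```python
import cv2,numpy as np
t=cv2.imread("pics/top0.png"); s=cv2.imread("pics/scene0.png")
def crop(im,x0,y0,x1,y1,k,name):
    cv2.imwrite(name,cv2.convertScaleAbs(cv2.resize(im[y0:y1,x0:x1],None,fx=k,fy=k,interpolation=cv2.INTER_CUBIC),alpha=1.5,beta=10))
crop(t,160,140,260,272,4,"pics/c1.png")
crop(t,310,130,440,268,4,"pics/c2.png")
crop(s,280,180,395,290,5,"pics/c3.png")
crop(s,140,195,255,305,5,"pics/c4.png")
```

```text
(no output)
```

View pics/c1.png

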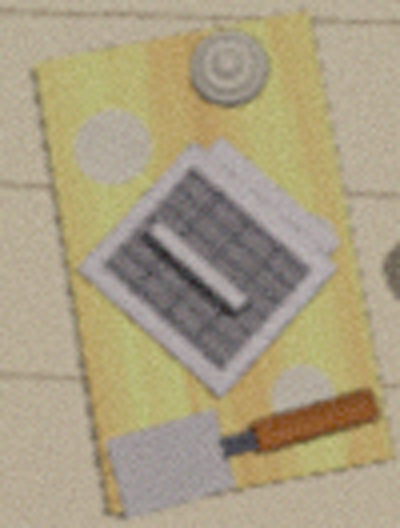

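View pics/c2.png

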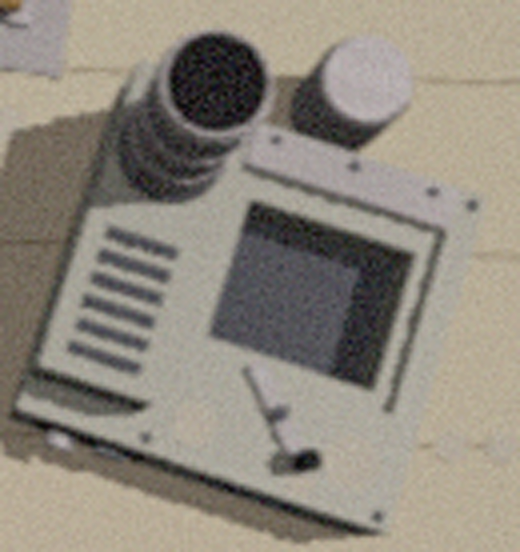

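View pics/c3.png

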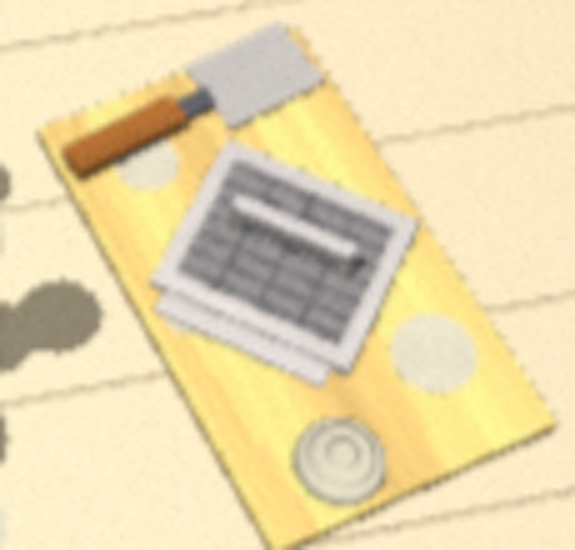

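View pics/c4.png

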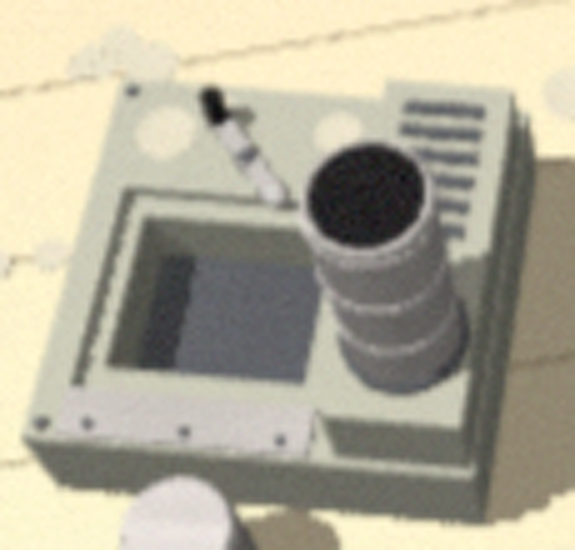

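```bash
cat > h.py <<'E'
import numpy as np,cv2
from bench import ctrl
class Cam:
    def __init__(s,d):
        s.K,s.R,s.t,s.im=d["mtx"],d["R"],d["t"],d["color"]; s.C=-s.R.T@s.t
    def ray(s,uv):
        v=s.R.T@np.linalg.inv(s.K)@np.array([uv[0],uv[1],1.]); return v
    def onz(s,uv,z):
        v=s.ray(uv); return s.C+v*(z-s.C[2])/v[2]
    def pr(s,X):
        c=s.K@(s.R@np.asarray(X,float)+s.t); return c[:2]/c[2]
def tri(c1,u1,c2,u2):
    v1,v2=c1.ray(u1),c2.ray(u2); A=np.c_[v1,-v2]
    k=np.linalg.lstsq(A,c2.C-c1.C,rcond=None)[0]; a=c1.C+k[0]*v1; b=c2.C+k[1]*v2
    return (a+b)/2,np.linalg.norm(a-b)
def load(n): return Cam(dict(np.load(n)))
def shot(n,name):
    d=ctrl.read_camera(n); np.savez(name+".npz",**d); return Cam(d)
def crop(c,x0,y0,x1,y1,k,name,al=1.5):
    im=cv2.convertScaleAbs(cv2.resize(c.im[y0:y1,x0:x1,::-1],None,fx=k,fy=k,interpolation=cv2.INTER_CUBIC),alpha=al,beta=5); cv2.imwrite(name,im)
E
python3 - <<'E'
from h import *
T=load("top0.npz");S=load("scene0.npz")
np.set_printoptions(precision=1,suppress=True)
# plate: mask over board
for nm,c,(x0,y0,x1,y1) in(("T",T,(178,172,246,241)),("S",S,(308,205,366,260))):
    hsv=cv2.cvtColor(cv2.GaussianBlur(c.im,(3,3),0),cv2.COLOR_RGB2HSV)
    m=np.zeros(hsv.shape[:2],np.uint8); m[y0:y1,x0:x1]=(hsv[y0:y1,x0:x1,1]<60)*255
    n,l,st,ce=cv2.connectedComponentsWithStats(m); i=1+np.argmax(st[1:,4]); m=(l==i).astype(np.uint8)*255
    cnt=max(cv2.findContours(m,cv2.RETR_EXTERNAL,cv2.CHAIN_APPROX_NONE)[0],key=len)
    print(nm,"plate area",st[i],"box",cv2.boxPoints(cv2.minAreaRect(cnt)))
    p=cv2.approxPolyDP(cnt,2,True)[:,0]; print(p.tolist())
    g=cv2.cvtColor(c.im,cv2.COLOR_RGB2GRAY)
    mi=cv2.erode(m,np.ones((3,3)),iterations=4)
    print(cv2.cvtColor(c.im,cv2.COLOR_RGB2GRAY)[y0:y1,x0:x1][mi[y0:y1,x0:x1]>0].mean())
    th,_=cv2.threshold(g[mi>0].reshape(-1,1),0,255,cv2.THRESH_OTSU)
    hm=((g>th)&(mi>0)).astype(np.uint8); n,l,st,ce=cv2.connectedComponentsWithStats(hm); i=1+np.argmax(st[1:,4])
    hc=np.argwhere(l==i)[:,::-1].astype(np.float32); r=cv2.minAreaRect(hc); print("handle",st[i],ce[i],r)
    w=c.onz(ce[i],55);print("handle world z=55",w); b=cv2.boxPoints(r); print("box world",[c.onz(q,55)[:2] for q in b])
    out=c.im[:,:,::-1].copy(); cv2.drawContours(out,[p.reshape(-1,1,2)],-1,(0,0,255),1); out[l==i]=(0,255,0)
    cv2.imwrite(f"pics/pl{nm}.png",cv2.resize(out[y0-10:y1+10,x0-10:x1+10],None,fx=6,fy=6,interpolation=cv2.INTER_NEAREST))
crop(T,318,165,432,265,7,"pics/d1.png",1.8); crop(S,145,205,245,300,8,"pics/d2.png",1.3)
E
```

```text
T plate area [ 180  175   65   64 2341] box [[178.6 206.6]
 [212.9 169.2]
 [248.7 202.1]
 [214.5 239.4]]
[[216, 175], [207, 176], [180, 206], [214, 238], [241, 210], [244, 200]]
70.80539772727273
handle [209 181  30  26 178] [225.  193.1] ((224.55296325683594, 192.188232421875), (36.87818145751953, 5.857122421264648), 40.60129928588867)
handle world z=55 [573.9 204.7  55. ]
box world [array([605.2, 255.7]), array([619.3, 244.8]), array([548.1, 157.1]), array([534.2, 168. ])]
S plate area [ 311  209   52   48 1588] box [[307.6 241.7]
 [323.3 206.3]
 [363.3 224. ]
 [347.6 259.5]]
[[325, 209], [311, 234], [312, 242], [344, 256], [350, 252], [362, 224]]
95.21942857142857
handle [316 235  30  15 122] [329.5 242.6] ((330.1083068847656, 243.38145446777344), (31.780336380004883, 4.670592308044434), 23.96249008178711)
handle world z=55 [594.8 202.3  55. ]
box world [array([571.4, 156.9]), array([557. , 167.4]), array([624.3, 250. ]), array([638. , 239.2])]
```

View pics/plT.png

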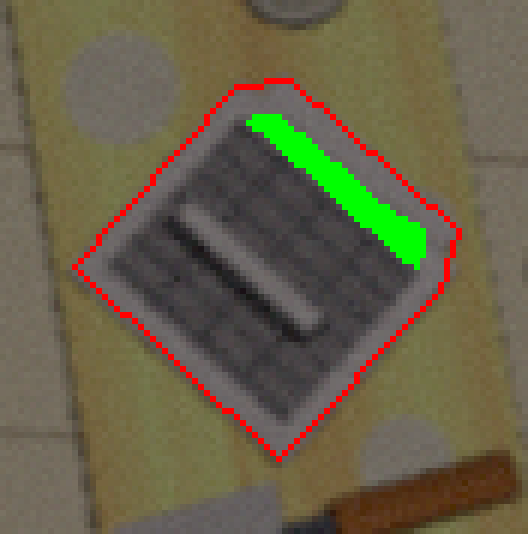

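View pics/d1.png

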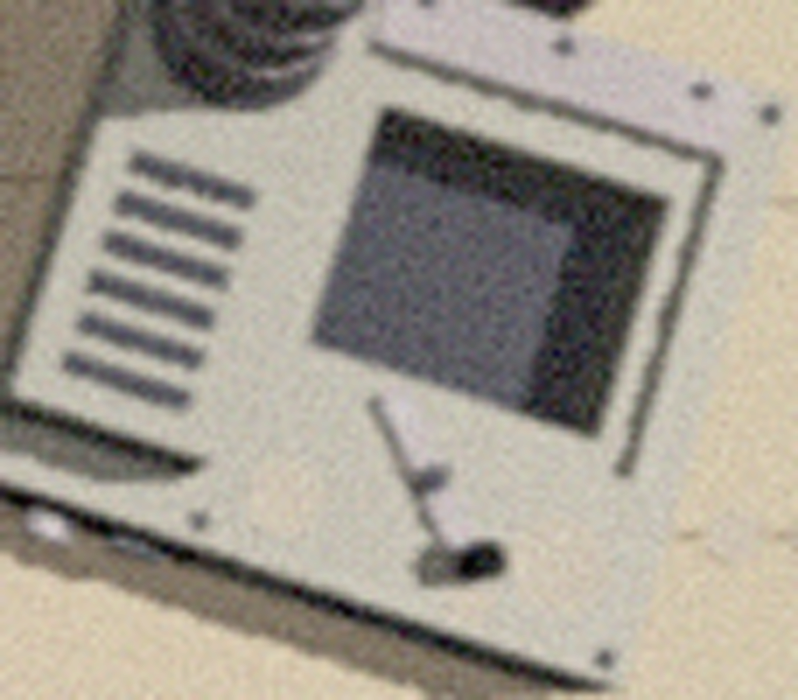

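View pics/d2.png

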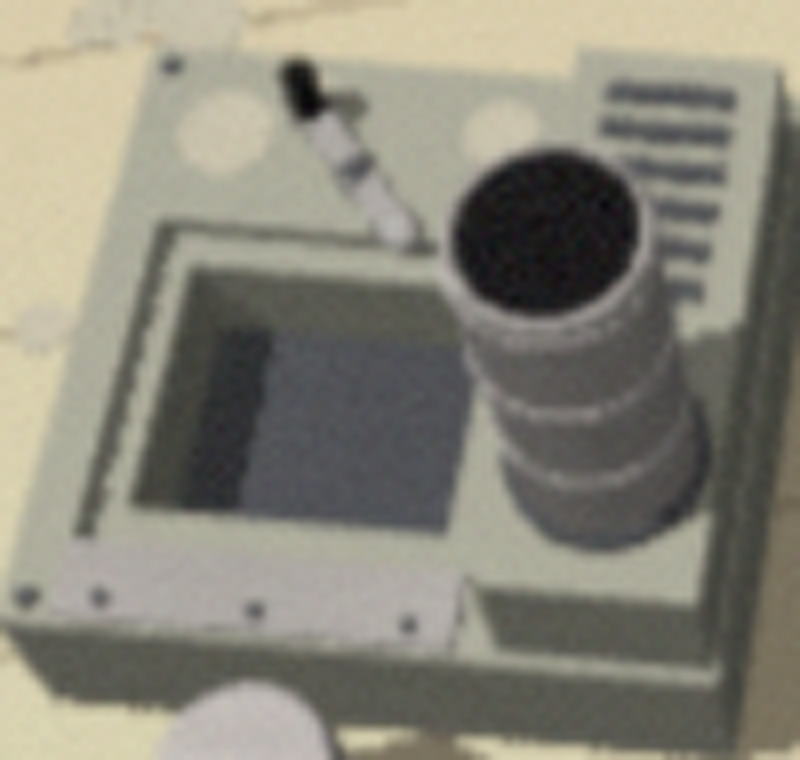

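Run:
```python
from h import *
T=load("top0.npz");S=load("scene0.npz")
np.set_printoptions(precision=1,suppress=True)
d1=lambda x,y:np.array([(x+.5)/7-.5+318,(y+.5)/7-.5+165])
d2=lambda x,y:np.array([(x+.5)/8-.5+145,(y+.5)/8-.5+205])
op=[T.onz(d1(*p),85)[:2] for p in((383,110),(665,203),(598,437),(313,343))]  # +x+y,+x-y,-x-y,-x+y
print("opening",np.array(op),[np.linalg.norm(op[i]-op[(i+1)%4]) for i in range(4)],"want 128,109")
for a,b in (((770,113),(27,597)),((605,658),(172,65)),((702,91),(99,598)),((565,45),(254,610)),((427,0),(408,625)),((665,203),(132,508)),((598,437),(190,270)),((720,158),(62,545))):
    print(a,tri(T,d1(*a),S,d2(*b)))
# yaw: mean y-direction and x-direction
c=np.mean(op,axis=0); ydir=(op[0]-op[1]+op[3]-op[2]); yaw1=np.degrees(np.arctan2(-ydir[0],ydir[1]))
xdir=(op[0]-op[3]+op[1]-op[2]); yaw2=np.degrees(np.arctan2(xdir[1],xdir[0])); print("centre",c,"yaw",yaw1,yaw2)
# knob, pivot
print("knob top",tri(T,d1(485,555),S,d2(296,70)), "pivot",tri(T,d1(430,478),S,d2(357,165)), "nose", tri(T,d1(388,397),S,d2(403,238)))
# handle
for nm,c,roi,z in(("T",T,(195,190,226,222),55),("S",S,(322,214,356,238),55)):
    g=cv2.cvtColor(cv2.GaussianBlur(c.im,(3,3),0),cv2.COLOR_RGB2GRAY); x0,y0,x1,y1=roi
    sub=cv2.resize(g[y0:y1,x0:x1],None,fx=6,fy=6,interpolation=cv2.INTER_CUBIC)
    th,m=cv2.threshold(sub,0,255,cv2.THRESH_OTSU)
    n,l,st,ce=cv2.connectedComponentsWithStats(m)
    H,W=sub.shape
    i=min(range(1,n),key=lambda i:np.hypot(*(ce[i]-(W/2,H/2)))if st[i,4]>300 else 1e9)
    pts=np.argwhere(l==i)[:,::-1].astype(np.float32); r=cv2.minAreaRect(pts)
    f=lambda p:((p[0]+.5)/6-.5+x0,(p[1]+.5)/6-.5+y0)
    b=[c.onz(f(q),z)[:2] for q in cv2.boxPoints(r)]
    print(nm,"handle",c.onz(f(ce[i]),z),"px",f(ce[i]),np.array(b))
    L=[b[i]-b[i-1] for i in range(4)]; v=max(L,key=np.linalg.norm); print("len",np.linalg.norm(v),"ang",np.degrees(np.arctan2(v[1],v[0])))
    cv2.imwrite(f"pics/hm{nm}.png",m)
crop(T,170,165,250,245,7,"pics/e1.png",1.8)
crop(S,300,200,372,262,8,"pics/e2.png",1.3)
```

```text
opening [[ 619.4 -233.1]
 [ 582.8 -351.8]
 [ 482.9 -322.4]
 [ 519.1 -203.6]] [np.float64(124.18958446236748), np.float64(104.14546834926362), np.float64(124.18681229785243), np.float64(104.59239057111381)] want 128,109
(770, 113) (array([ 619.9, -391.1,   98.4]), np.float64(2.5589671497361084))
(605, 658) (array([ 390.7, -320.3,   97.6]), np.float64(1.282379367399058))
(702, 91) (array([ 627.8, -362.6,  101.7]), np.float64(1.0064503135789655))
(565, 45) (array([ 645.5, -305. ,  103.2]), np.float64(1.3600084091999085))
(427, 0) (array([ 663.4, -247.9,  102.2]), np.float64(0.5642929619201866))
(665, 203) (array([ 583.4, -352.2,   81.9]), np.float64(0.9075641756649648))
(598, 437) (array([ 483. , -322. ,   84.4]), np.float64(1.1086730449162534))
(720, 158) (array([ 600.6, -374.2,   95.6]), np.float64(4.127264621061286))
centre [ 551.1 -277.7] yaw -17.03675864106646 -16.349590802624586
knob top (array([ 428.4, -263.3,  135.5]), np.float64(0.26179134748923394)) pivot (array([ 461.5, -247. ,  107.8]), np.float64(0.9625148448309387)) nose (array([ 495.3, -232.2,  100.2]), np.float64(0.48338804246921313))
T handle [534.4 250.2  55. ] px (np.float64(209.29995733457451), np.float64(205.58845318439222)) [[558.1 289.4]
 [568.5 281.1]
 [511.4 211.5]
 [501.1 219.8]]
len 90.00667394585054 ang -129.38006552987588
S handle [534.2 252.   55. ] px (np.float64(338.42607871898304), np.float64(224.64298374281873)) [[510.3 213.4]
 [499.7 221.1]
 [557.7 290.4]
 [567.8 282.5]]
len 90.35996293445466 ang 50.077253349618985
```

View pics/e1.png

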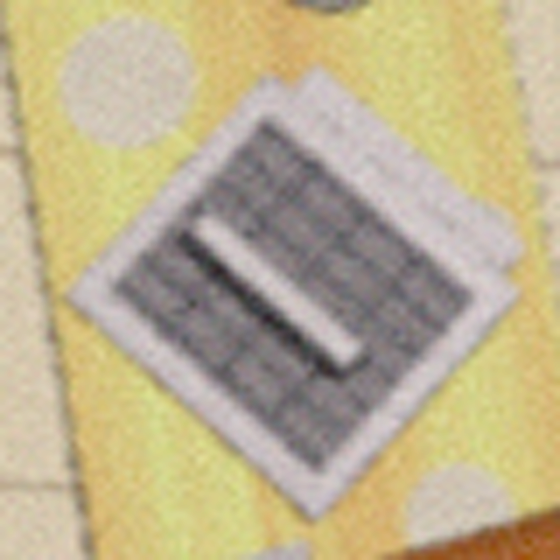

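View pics/e2.png

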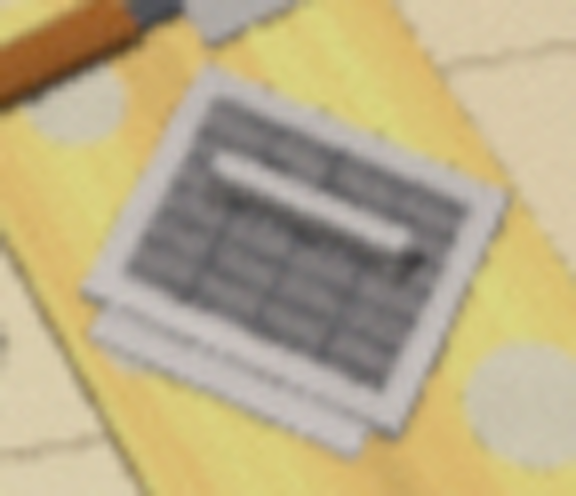

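The crop shows the 150-size plate on the board: gridded face, handle at top px (209,206), tongue to the upper right. Measured extractor: yaw about -17°, seat near (560,-279). The tab stands at about +0.74 rad, with its knob near (428,-264).

```bash
cat >> h.py <<'E'
import json,os
from scipy.spatial.transform import Rotation as Ro
def tool(phi,tilt=0,axis=None):
    """tool x down, tool y horizontal at phi(deg); then tilt deg about world axis"""
    p=np.radians(phi); y=np.array([np.cos(p),np.sin(p),0]); x=np.array([0,0,-1.])
    R=np.c_[x,y,np.cross(x,y)]
    if tilt: R=Ro.from_rotvec(np.radians(tilt)*np.asarray(axis)).as_matrix()@R
    return R
def cmd():
    if os.path.exists("cmd.json"):
        d=json.load(open("cmd.json")); return np.array(d["p"]),np.array(d["R"])
def save(p,R): json.dump({"p":list(map(float,p)),"R":np.asarray(R).tolist()},open("cmd.json","w"))
def plan(targets,commit=True):
    """targets list of (p,R); prints rows relative to commanded pose; commits the last (rounded)"""
    p0,R0=cmd(); out=[]
    for p,R in targets:
        s=np.round(R0.T@(np.asarray(p,float)-p0)/10,2); w=np.round(Ro.from_matrix(R0.T@R).as_rotvec(),3); out.append((s+0.,w+0.)); print(s.tolist()+w.tolist())
    s,w=out[-1]
    if commit: save(p0+R0@s*10,R0@Ro.from_rotvec(w).as_matrix())
def st():
    s=ctrl.get_state(); R=Ro.from_euler("xyz",s["tool_rot"],degrees=True).as_matrix(); c=cmd()
    np.set_printoptions(precision=2,suppress=True)
    print("t",round(s["t"],2),"p",s["eef_pos"],"dp",s["eef_pos"]-c[0],"drot",np.degrees(Ro.from_matrix(c[1].T@R).as_rotvec()),"F",s["force"],"M",s["wrist_torque"],"open",round(s["opening"],1),"q",s["joints"])
E
python3 - <<'E'
from h import *
s=ctrl.get_state(); R=Ro.from_euler("xyz",s["tool_rot"],degrees=True).as_matrix(); print(R.round(3))
phi=np.degrees(np.arctan2(R[1,1],R[0,1])); print("phi",phi)
# nominal: j1, j6 -> use nearest exact
save([146.016,-504.303,253.322],tool(phi)); st()
T=load("top0.npz")
e=lambda x,y:T.onz(((x+.5)/7-.5+170,(y+.5)/7-.5+165),24)
L,B,Rr,Tp=e(68,292),e(315,520),e(518,290),e(265,78)
print("plate corners",L,B,Rr,Tp,"sizes",np.linalg.norm(L-B),np.linalg.norm(B-Rr),np.linalg.norm(Rr-Tp))
c=(L+B+Rr+Tp)/4; a=np.radians(-39.7); u=np.array([np.cos(a),np.sin(a),0])
print("yaw",np.degrees(np.arctan2(*(Rr-B+Tp-L)[[1,0]])),"handle pred",c+(8.5-12)*u)
plan([((428,-264,230),tool(115-180))],commit=False); plan([((428,-264,230),tool(115))],commit=False)
E
```

```text
[[-0.     0.278 -0.961]
 [ 0.001 -0.961 -0.278]
 [-1.    -0.001 -0.   ]]
phi -73.85231973209817
t 0.1 p [ 145.98 -503.97  252.69] dp [-0.04  0.34 -0.63] drot [ 0.    0.01 -0.08] F [-1.5  -0.1   0.14] M [-0.03  0.03 -0.01] open 85.5 q [-82.22  19.63  87.37   0.    73.07  -8.37]
plate corners [534.23 346.75  24.  ] [437.37 233.71  24.  ] [540.74 149.59  24.  ] [632.4  265.22  24.  ] sizes 148.8624501930556 133.27216430399062 147.5532521656128
yaw -39.41898530637269 handle pred [533.49 251.05  24.  ]
[2.33, -15.24, -33.77, -0.155, 0.0, 0.0]
[2.33, -15.24, -33.77, 2.987, 0.0, 0.0]
```

Run:
```python
from h import *
plan([((428,-264,215),tool(-65))])
```

```text
[3.83, -15.24, -33.77, -0.155, 0.0, 0.0]
```

Request:
send_rows:
  series:
    - [0.5, -2, -4.5, -0.02, 0, 0, 0.6]
    - [1, -4, -9, -0.04, 0, 0, 0.6]
    - [1.5, -6, -13.5, -0.06, 0, 0, 0.6]
    - [2, -8, -18, -0.08, 0, 0, 0.6]
    - [2.5, -10, -22.5, -0.1, 0, 0, 0.6]
    - [3, -12, -27, -0.13, 0, 0, 0.6]
    - [3.5, -14, -31, -0.15, 0, 0, 0.6]
    - [3.83, -15.24, -33.77, -0.155, 0, 0, 0.6]
    - [3.83, -15.24, -33.77, -0.155, 0, 0, 0.6]
    - [3.83, -15.24, -33.77, -0.155, 0, 0, 0.6]
    - [3.83, -15.24, -33.77, -0.155, 0, 0, 0.6]

```text
t: 1.02
eef_pos: [429.0, -262.2, 214.3]
tool_rot: [-59.6, 89.9, 145.7]
force: [-1.0, -0.1, -0.7]
opening: 51.3
```

Run:
```python
from h import *
st()
S=shot("scene","s1");crop(S,145,180,260,305,5,"pics/s1.png",1.3)
plan([((428,-264,128),tool(-65))])
```

```text
t 1.02 p [ 428.98 -262.23  214.34] dp [ 0.97  1.77 -0.69] drot [-0.25 -0.04 -0.07] F [-0.95 -0.06 -0.66] M [0.04 0.04 0.05] open 51.3 q [-40.17  19.39  94.2   -0.01  66.48  24.56]
[8.7, -0.0, 0.0, 0.0, 0.0, 0.0]
```

View pics/s1.png

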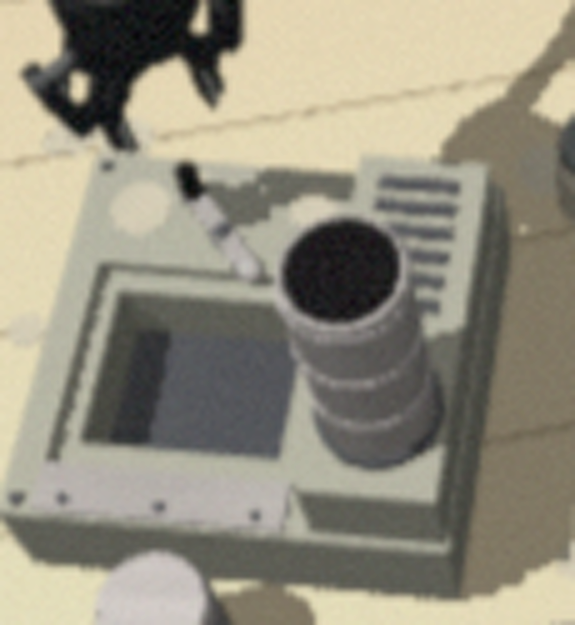

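The gripper stands above the knob (knob at crop (188,180)). Descending on it.

Request:
send_rows:
  series:
    - [1.2, 0, 0, 0, 0, 0, 0.6]
    - [2.4, 0, 0, 0, 0, 0, 0.6]
    - [3.6, 0, 0, 0, 0, 0, 0.6]
    - [4.8, 0, 0, 0, 0, 0, 0.6]
    - [6, 0, 0, 0, 0, 0, 0.6]
    - [7.2, 0, 0, 0, 0, 0, 0.6]
    - [8.2, 0, 0, 0, 0, 0, 0.6]
    - [8.7, 0, 0, 0, 0, 0, 0.6]
    - [8.7, 0, 0, 0, 0, 0, 0.6]
  force: 20

```text
t: 1.82
eef_pos: [427.0, -264.4, 127.1]
tool_rot: [-60.9, 89.9, 144.1]
force: [0.1, 0.7, 0.1]
opening: 51.4
```

Run:
```python
from h import *
st()
S=shot("scene","s2");crop(S,145,180,260,305,5,"pics/s2.png",1.3)
```

```text
t 1.82 p [ 427.01 -264.4   127.07] dp [-0.99 -0.41 -0.95] drot [ 0.09 -0.06 -0.1 ] F [0.12 0.69 0.09] M [0.01 0.04 0.01] open 51.4 q [-40.51  25.48 100.64  -0.01  54.    24.56]
```

View pics/s2.png

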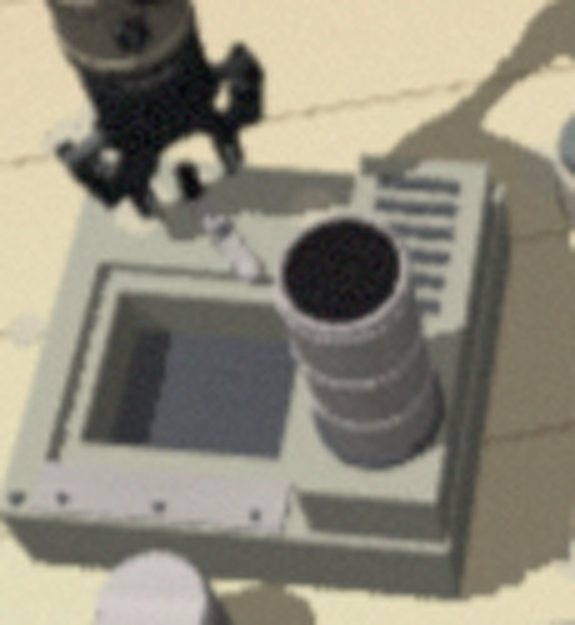

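The knob sits between the fingers at crop (190,180). Closing.

Request:
send_rows:
  series:
    - [0, 0, 0, 0, 0, 0, 0.3]
    - [0, 0, 0, 0, 0, 0, 0.15]
    - [0, 0, 0, 0, 0, 0, 0.1]
    - [0, 0, 0, 0, 0, 0, 0.1]
    - [0, 0, 0, 0, 0, 0, 0.1]
    - [0, 0, 0, 0, 0, 0, 0.1]
  force: 20

```text
t: 2.37
eef_pos: [428.2, -264.3, 128.6]
tool_rot: [102.1, 89.9, -52.8]
force: [-1.4, -0.8, 5.0]
opening: 15.4
```

Run:
```python
from h import *
st()
piv=np.array([461,-248.5])
c=cmd()[0]; d=c[:2]-piv; a0=np.degrees(np.arctan2(d[1],d[0]))%360; r=np.hypot(*d); print("knob dir",a0,"r",r,"tab",a0-180+17)
# radius use 38 about piv, end tab 82deg -> dir 180-17+82=245
tg=[]
for k in range(1,13):
    a=a0+(245-a0)*k/12; q=piv+(r+(38-r)*k/12)*np.array([np.cos(np.radians(a)),np.sin(np.radians(a))])
    tg.append(((q[0],q[1],128),tool(-65+(a-a0))))
plan(tg,commit=False)
```

```text
t 2.37 p [ 428.23 -264.25  128.6 ] dp [ 0.22 -0.26  0.58] drot [-0.01  0.01  0.07] F [-1.35 -0.78  4.99] M [ 0.    0.26 -0.04] open 15.4 q [-40.4   25.36 100.54  -0.02  54.04  24.57]
knob dir 205.1597768274201 r 36.4496462579273 tab 42.1597768274201
[0.0, 0.21, 0.01, -0.057, 0.0, 0.0]
[0.0, 0.42, 0.0, -0.115, 0.0, 0.0]
[0.0, 0.64, -0.02, -0.173, 0.0, 0.0]
[0.0, 0.85, -0.05, -0.231, 0.0, 0.0]
[0.0, 1.06, -0.09, -0.289, 0.0, 0.0]
[0.0, 1.27, -0.15, -0.347, 0.0, 0.0]
[0.0, 1.47, -0.22, -0.405, 0.0, 0.0]
[0.0, 1.68, -0.3, -0.463, 0.0, 0.0]
[0.0, 1.87, -0.39, -0.521, 0.0, 0.0]
[0.0, 2.07, -0.49, -0.579, 0.0, 0.0]
[0.0, 2.25, -0.61, -0.637, 0.0, 0.0]
[0.0, 2.43, -0.73, -0.695, 0.0, 0.0]
```

Request:
send_rows:
  series:
    - [-0.1, 0.21, 0.01, -0.057, 0, 0, 0.1]
    - [-0.2, 0.42, 0, -0.115, 0, 0, 0.1]
    - [-0.2, 0.64, -0.02, -0.173, 0, 0, 0.1]
    - [-0.2, 0.85, -0.05, -0.231, 0, 0, 0.1]
    - [-0.2, 1.06, -0.09, -0.289, 0, 0, 0.1]
    - [-0.2, 1.27, -0.15, -0.347, 0, 0, 0.1]
    - [-0.2, 1.47, -0.22, -0.405, 0, 0, 0.1]
    - [-0.2, 1.68, -0.3, -0.463, 0, 0, 0.1]
    - [-0.2, 1.87, -0.39, -0.521, 0, 0, 0.1]
    - [-0.2, 2.07, -0.49, -0.579, 0, 0, 0.1]
    - [-0.2, 2.25, -0.61, -0.637, 0, 0, 0.1]
    - [-0.2, 2.43, -0.73, -0.695, 0, 0, 0.1]

```text
t: 3.37
eef_pos: [445.5, -281.4, 128.8]
tool_rot: [-159.6, 89.8, 85.4]
force: [6.2, 5.4, -6.7]
opening: 14.9
```

Run:
```python
from h import *
p,R=cmd(); save(p+R@np.array([-2,24.3,-7.3]),R@Ro.from_rotvec([-.695,0,0]).as_matrix())
st()
S=shot("scene","s3");crop(S,145,180,260,305,5,"pics/s3.png",1.3)
```

```text
t 3.37 p [ 445.51 -281.43  128.82] dp [ 0.61  1.5  -1.2 ] drot [-0.14  0.17 -0.06] F [ 6.2   5.42 -6.73] M [ 0.75 -0.92 -0.13] open 14.9 q [-40.7   27.5   96.64   0.17  55.96 -15.78]
```

View pics/s3.png

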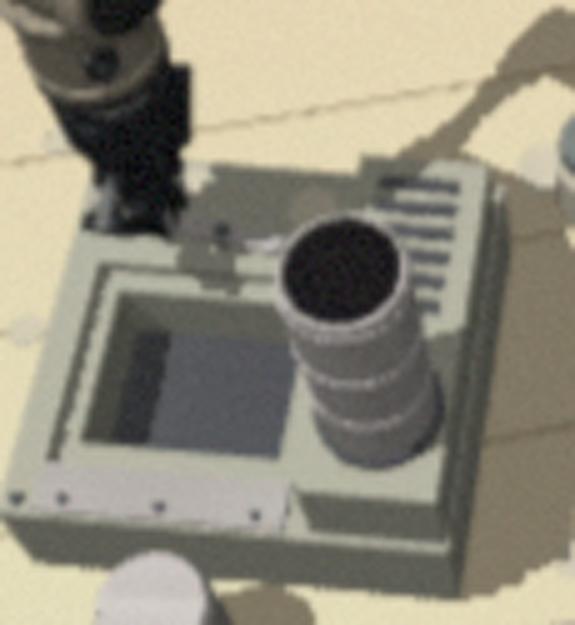

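The tab's nose now lies at crop (265,243), parallel to the recess edge and clear of it. Releasing and rising.

Request:
send_rows:
  series:
    - [0, 0, 0, 0, 0, 0, 0.5]
    - [0, 0, 0, 0, 0, 0, 0.6]
    - [0, 0, 0, 0, 0, 0, 0.6]
    - [-1, 0, 0, 0, 0, 0, 0.6]
    - [-2.5, 0, 0, 0, 0, 0, 0.6]
    - [-5, 0, 0, 0, 0, 0, 0.6]
    - [-8, 0, 0, 0, 0, 0, 0.6]
    - [-11, 0, 0, 0, 0, 0, 0.6]
    - [-13, 0, 0, 0, 0, 0, 0.6]
    - [-13, 0, 0, 0, 0, 0, 0.6]

```text
t: 4.25
eef_pos: [446.3, -284.3, 265.9]
tool_rot: [73.3, 89.4, -41.8]
force: [0.6, -0.2, 0.1]
opening: 51.3
```

Run:
```python
from h import *
p,R=cmd(); save(p+R@np.array([-130,0,0]),R)
st()
plan([((534,251,260),tool(-39.5))])
```

```text
t 4.25 p [ 446.3  -284.3   265.86] dp [ 1.39 -1.37  5.84] drot [ 0.02 -0.17  0.55] F [ 0.57 -0.22  0.14] M [-0.    0.    0.04] open 51.3 q [-40.79  19.18  85.91  -0.01  74.34 -15.62]
[0.0, -14.63, -52.12, 0.25, 0.0, 0.0]
```

Request:
send_rows:
  series:
    - [0, -0.7, -2.4, 0.01, 0, 0, 0.6]
    - [0, -1.7, -6, 0.03, 0, 0, 0.6]
    - [0, -2.8, -10, 0.05, 0, 0, 0.6]
    - [0, -3.9, -14, 0.07, 0, 0, 0.6]
    - [0, -5, -18, 0.09, 0, 0, 0.6]
    - [0, -6.2, -22, 0.11, 0, 0, 0.6]
    - [0, -7.3, -26, 0.13, 0, 0, 0.6]
    - [0, -8.4, -30, 0.15, 0, 0, 0.6]
    - [0, -9.5, -34, 0.17, 0, 0, 0.6]
    - [0, -10.7, -38, 0.19, 0, 0, 0.6]
    - [0, -11.8, -42, 0.21, 0, 0, 0.6]
    - [0, -12.9, -46, 0.23, 0, 0, 0.6]

```text
t: 5.25
eef_pos: [523.3, 190.2, 260.2]
tool_rot: [63.8, 90.0, -64.6]
force: [1.2, -0.3, -0.2]
opening: 51.2
```

Request:
send_rows:
  series:
    - [0, -1, -3.6, 0.01, 0, 0, 0.6]
    - [0, -1.73, -6.12, 0.02, 0, 0, 0.6]
    - [0, -1.73, -6.12, 0.02, 0, 0, 0.6]
    - [0, -1.73, -6.12, 0.02, 0, 0, 0.6]
    - [0, -1.73, -6.12, 0.02, 0, 0, 0.6]
    - [0, -1.73, -6.12, 0.02, 0, 0, 0.6]

```text
t: 5.75
eef_pos: [547.8, 245.8, 260.1]
tool_rot: [7.8, 90.0, -121.8]
force: [-0.1, -0.8, -0.6]
opening: 51.1
```

```bash
cat >> h.py <<'E'
def done(row):
    """record the last row sent"""
    p,R=cmd(); row=np.asarray(row,float); save(p+R@row[:3]*10,R@Ro.from_rotvec(row[3:6]).as_matrix())
E
python3 - <<'E'
from h import *
# redo commit: cmd.json holds plan target; reconstruct from tip of previous pose
p,R=cmd(); R0=R@Ro.from_rotvec([-.25,0,0]).as_matrix(); p0=p-R0@np.array([0,-146.3,-521.2])
save(p0,R0); done([0,-12.9,-46,.23,0,0]); done([0,-1.73,-6.12,.02,0,0]); st()
T=shot("top","t4"); crop(T,165,130,275,250,5,"pics/t4.png",1.8)
plan([((534,251,48),tool(-39.5)) ])
E
```

```text
t 5.75 p [547.78 245.79 260.1 ] dp [-0.24 -1.23  0.07] drot [ 0.07 -0.04  0.  ] F [-0.09 -0.78 -0.56] M [ 0.01 -0.05  0.01] open 51.1 q [16.87 27.38 74.05 -0.02 78.6  56.42]
[21.2, -1.33, 0.58, 0.0, 0.0, 0.0]
```

View pics/t4.png

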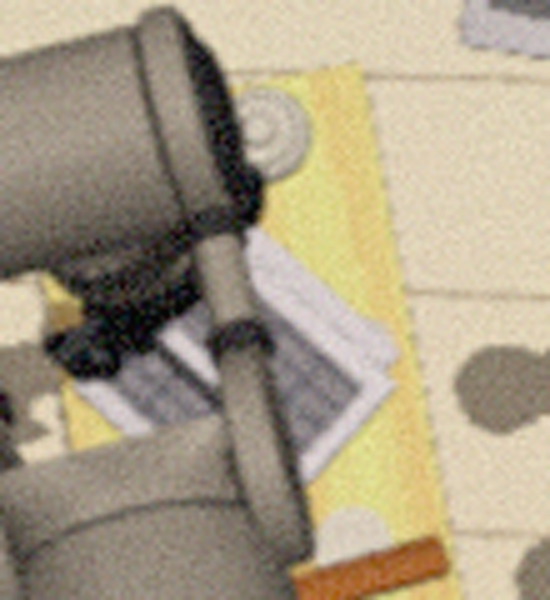

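Request:
send_rows:
  series:
    - [1.5, -0.4, 0.2, 0, 0, 0, 0.6]
    - [4, -0.8, 0.4, 0, 0, 0, 0.6]
    - [7, -1.33, 0.58, 0, 0, 0, 0.6]
    - [10, -1.33, 0.58, 0, 0, 0, 0.6]
    - [13, -1.33, 0.58, 0, 0, 0, 0.6]
    - [15, -1.33, 0.58, 0, 0, 0, 0.6]
    - [15, -1.33, 0.58, 0, 0, 0, 0.6]
    - [15, -1.33, 0.58, 0, 0, 0, 0.6]

```text
t: 6.47
eef_pos: [533.9, 250.0, 109.9]
tool_rot: [-27.4, 89.9, -156.9]
force: [-0.1, 0.9, 0.2]
opening: 50.9
```

Run:
```python
from h import *
p,R=cmd(); save(p+R@np.array([-62,0,0]),R); st()
S=shot("scene","s5"); crop(S,285,150,390,270,5,"pics/s5.png",1.3)
```

```text
t 6.47 p [533.92 250.01 109.9 ] dp [-0.15 -0.99 -0.13] drot [ 0.08 -0.08 -0.04] F [-0.09  0.9   0.24] M [ 0.01 -0.03  0.01] open 50.9 q [17.65 34.46 87.22 -0.01 58.42 57.21]
```

View pics/s5.png

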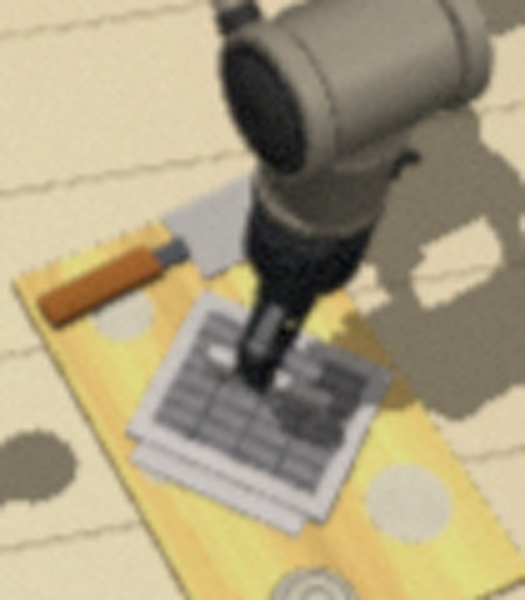

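The gripper is over the middle of the handle (crop (260,365)), jaws across it. Going down and closing.

Request:
send_rows:
  series:
    - [1, 0, 0, 0, 0, 0, 0.6]
    - [2, 0, 0, 0, 0, 0, 0.6]
    - [3, 0, 0, 0, 0, 0, 0.6]
    - [4, 0, 0, 0, 0, 0, 0.6]
    - [5, 0, 0, 0, 0, 0, 0.6]
    - [5.6, 0, 0, 0, 0, 0, 0.6]
    - [5.9, 0, 0, 0, 0, 0, 0.6]
    - [5.9, 0, 0, 0, 0, 0, 0.6]
    - [5.9, 0, 0, 0, 0, 0, 0.4]
    - [5.9, 0, 0, 0, 0, 0, 0.3]
  force: 40

```text
t: 7.35
eef_pos: [534.5, 251.1, 51.4]
tool_rot: [141.5, 89.9, 12.0]
force: [0.8, -0.3, -0.1]
opening: 28.0
```

Request:
send_rows:
  series:
    - [0, 0, 0, 0, 0, 0, 0.2]
    - [0, 0, 0, 0, 0, 0, 0.1]
    - [0, 0, 0, 0, 0, 0, 0.05]
    - [0, 0, 0, 0, 0, 0, 0]
    - [0, 0, 0, 0, 0, 0, 0]
    - [0, 0, 0, 0, 0, 0, 0]
  force: 100

```text
t: 7.85
eef_pos: [534.3, 251.2, 51.8]
tool_rot: [151.2, 89.9, 21.7]
force: [-1.9, 1.2, 6.1]
opening: 10.2
```

Run:
```python
from h import *
done([5.9,0,0,0,0,0]); st()
```

```text
t 7.85 p [534.35 251.21  51.77] dp [0.28 0.21 0.74] drot [-0.    0.06  0.03] F [-1.93  1.24  6.09] M [ 0.02  0.3  -0.02] open 10.2 q [17.74 38.9  89.78  0.01 51.25 57.21]
```

Request:
send_rows:
  series:
    - [-0.3, 0, 0, 0, 0, 0, 0]
    - [-0.8, 0, 0, 0, 0, 0, 0]
    - [-1.6, 0, 0, 0, 0, 0, 0]
    - [-3, 0, 0, 0, 0, 0, 0]
    - [-5, 0, 0, 0, 0, 0, 0]
    - [-7.5, 0, 0, 0, 0, 0, 0]
    - [-10, 0, 0, 0, 0, 0, 0]
    - [-12.5, 0, 0, 0, 0, 0, 0]
    - [-15, 0, 0, 0, 0, 0, 0]
    - [-17, 0, 0, 0, 0, 0, 0]
    - [-18, 0, 0, 0, 0, 0, 0]
    - [-18, 0, 0, 0, 0, 0, 0]

```text
t: 8.85
eef_pos: [535.0, 251.3, 233.8]
tool_rot: [145.6, 89.7, 16.2]
force: [0.1, 0.0, -2.2]
opening: 10.4
```

Run:
```python
from h import *
done([-18,0,0,0,0,0]); st()
S=shot("scene","s6"); crop(S,270,110,400,270,4,"pics/s6.png",1.3)
```

```text
t 8.85 p [535.02 251.27 233.75] dp [0.95 0.27 2.73] drot [0.   0.24 0.16] F [ 0.05  0.03 -2.22] M [ 0.01  0.   -0.03] open 10.4 q [17.73 27.26 78.46 -0.01 73.99 57.21]
```

View pics/s6.png

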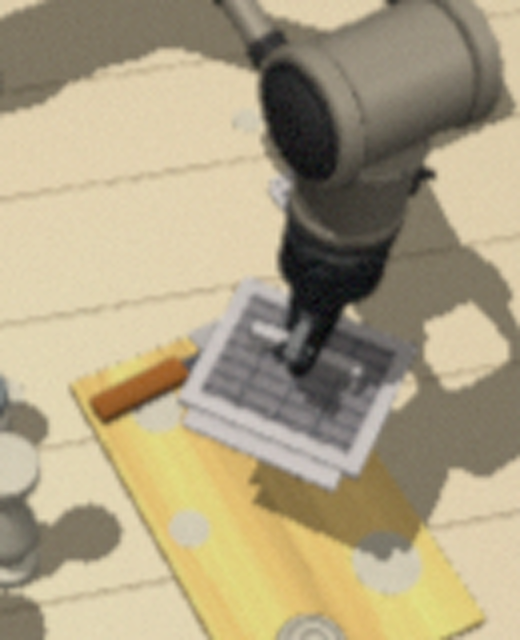

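Run:
```python
from h import *
p,R=cmd(); a=np.array([445.3,-243.9,270.]);tg=[]
for k in range(1,13):
    f=(k-.5*min(k,3)*.5)/12*.55 if k>3 else k*k/9*3/12*.55*.5
    f=0.5*(k/12)**1.25
    tg.append((p+(a-p)*f,tool(-39.5+22.5*min(1,k/12))))
plan(tg)
```

```text
[-0.09, 0.55, 0.98, -0.032, 0.0, 0.0]
[-0.21, 1.31, 2.33, -0.065, 0.0, 0.0]
[-0.34, 2.18, 3.88, -0.098, 0.0, 0.0]
[-0.49, 3.12, 5.55, -0.13, 0.0, 0.0]
[-0.65, 4.12, 7.34, -0.163, 0.0, 0.0]
[-0.82, 5.17, 9.22, -0.196, 0.0, 0.0]
[-0.99, 6.27, 11.18, -0.229, 0.0, 0.0]
[-1.17, 7.41, 13.21, -0.261, 0.0, 0.0]
[-1.36, 8.59, 15.3, -0.294, 0.0, 0.0]
[-1.55, 9.8, 17.45, -0.327, 0.0, 0.0]
[-1.75, 11.04, 19.66, -0.36, 0.0, 0.0]
[-1.95, 12.31, 21.92, -0.392, 0.0, 0.0]
```

Request:
send_rows:
  series:
    - [-0.09, 0.55, 0.98, -0.032, 0, 0, 0]
    - [-0.21, 1.31, 2.33, -0.065, 0, 0, 0]
    - [-0.34, 2.18, 3.88, -0.098, 0, 0, 0]
    - [-0.49, 3.12, 5.55, -0.13, 0, 0, 0]
    - [-0.65, 4.12, 7.34, -0.163, 0, 0, 0]
    - [-0.82, 5.17, 9.22, -0.196, 0, 0, 0]
    - [-0.99, 6.27, 11.18, -0.229, 0, 0, 0]
    - [-1.17, 7.41, 13.21, -0.261, 0, 0, 0]
    - [-1.36, 8.59, 15.3, -0.294, 0, 0, 0]
    - [-1.55, 9.8, 17.45, -0.327, 0, 0, 0]
    - [-1.75, 11.04, 19.66, -0.36, 0, 0, 0]
    - [-1.95, 12.31, 21.92, -0.392, 0, 0, 0]

```text
t: 9.9
eef_pos: [488.5, 2.6, 248.6]
tool_rot: [-80.1, 89.8, 173.0]
force: [0.2, -0.0, -2.8]
opening: 10.6
```

Run:
```python
from h import *
st()
p,R=cmd(); a=np.array([445.3,-243.9,270.]);tg=[]
for k in range(1,13):
    f=1-(1-k/12)**1.25
    tg.append((p+(a-p)*f,tool(-17)))
plan(tg)
```

```text
t 9.9 p [488.48   2.61 248.64] dp [-1.26 -0.93 -1.88] drot [-0.11 -0.04 -0.21] F [ 0.24 -0.05 -2.81] M [0.02 0.01 0.01] open 10.6 q [-8.69 16.12 93.14 -0.01 70.96  8.22]
[-0.2, 0.31, 2.57, -0.0, 0.0, 0.0]
[-0.4, 0.61, 5.09, -0.0, 0.0, 0.0]
[-0.59, 0.9, 7.54, -0.0, 0.0, 0.0]
[-0.77, 1.19, 9.92, -0.0, 0.0, 0.0]
[-0.95, 1.47, 12.24, -0.0, 0.0, 0.0]
[-1.13, 1.73, 14.47, -0.0, 0.0, 0.0]
[-1.3, 1.99, 16.61, -0.0, 0.0, 0.0]
[-1.45, 2.23, 18.64, -0.0, 0.0, 0.0]
[-1.6, 2.46, 20.55, -0.0, 0.0, 0.0]
[-1.74, 2.67, 22.3, -0.0, 0.0, 0.0]
[-1.86, 2.86, 23.84, -0.0, 0.0, 0.0]
[-1.95, 2.99, 24.96, -0.0, 0.0, 0.0]
```

Request:
send_rows:
  series:
    - [-0.2, 0.31, 2.57, 0, 0, 0, 0]
    - [-0.4, 0.61, 5.09, 0, 0, 0, 0]
    - [-0.59, 0.9, 7.54, 0, 0, 0, 0]
    - [-0.77, 1.19, 9.92, 0, 0, 0, 0]
    - [-0.95, 1.47, 12.24, 0, 0, 0, 0]
    - [-1.13, 1.73, 14.47, 0, 0, 0, 0]
    - [-1.3, 1.99, 16.61, 0, 0, 0, 0]
    - [-1.45, 2.23, 18.64, 0, 0, 0, 0]
    - [-1.6, 2.46, 20.55, 0, 0, 0, 0]
    - [-1.74, 2.67, 22.3, 0, 0, 0, 0]
    - [-1.86, 2.86, 23.84, 0, 0, 0, 0]
    - [-1.95, 2.99, 24.96, 0, 0, 0, 0]

```text
t: 10.9
eef_pos: [444.4, -244.8, 268.2]
tool_rot: [-104.7, 89.8, 148.2]
force: [0.7, -0.2, -2.5]
opening: 10.4
```

Run:
```python
from h import *
st()
T=shot("top","t7"); crop(T,290,110,450,270,4,"pics/t7.png",1.8)
S=shot("scene","s7"); crop(S,110,120,260,310,4,"pics/s7.png",1.3)
```

```text
t 10.9 p [ 444.36 -244.81  268.2 ] dp [-0.93 -0.93 -1.82] drot [ 0.06  0.05 -0.18] F [ 0.69 -0.2  -2.48] M [ 0.07  0.01 -0.04] open 10.4 q [-37.5   17.17  88.43  -0.02  74.59 -20.43]
```

View pics/t7.png

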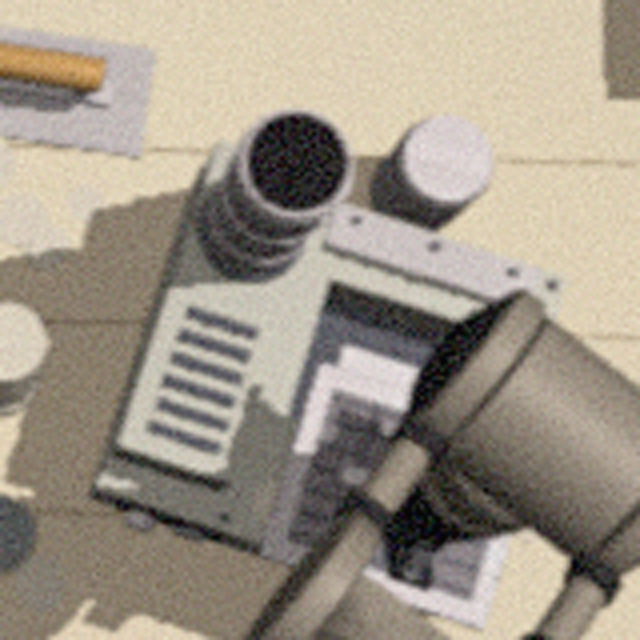

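View pics/s7.png

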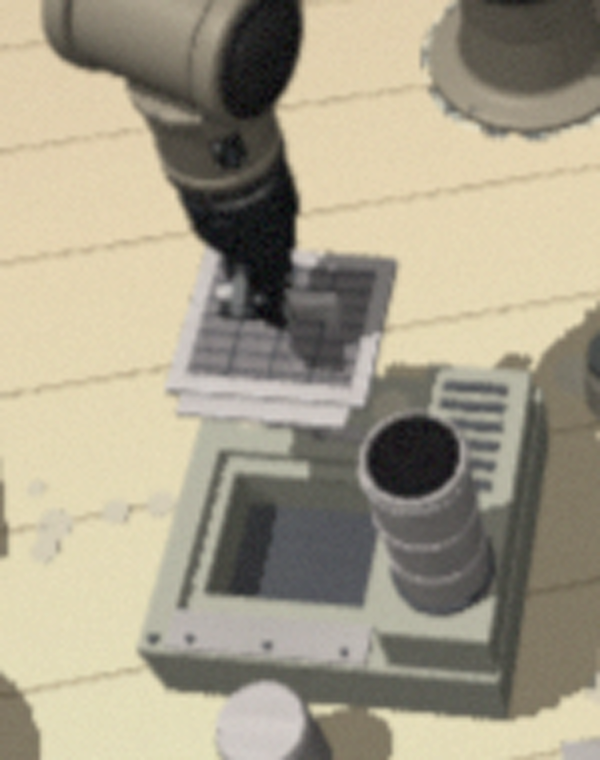

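```bash
python3 - <<'E'
from h import *
S=load("s7.npz")
np.set_printoptions(precision=1,suppress=True)
s=ctrl.get_state(); R=Ro.from_euler("xyz",s["tool_rot"],degrees=True).as_matrix(); p=s["eef_pos"]
ux=R[:,1]; up=-R[:,0]; uy=np.cross(up,ux); print(ux,uy,up)
for n,l in (("tongue +y top",(87,63,-31.8)),("tongue -y top",(87,-63,-31.8)),("plate +x+y",(70,75,-27.8)),("plate +x-y",(70,-75,-27.8)),("plate -x+y",(-63,75,-27.8)),("plate -x-y",(-63,-75,-27.8)),("bar end +y top",(0,45,3.2)),("bar -y",(0,-45,3.2))):
    q=S.pr(p+l[0]*ux+l[1]*uy+l[2]*up); print(n,q,"crop",(q-[110,120]+.5)*4-.5)
E
python3 - <<'E'
import cv2
im=cv2.imread("pics/s7.png"); cv2.imwrite("pics/s7z.png",cv2.resize(im[240:440,150:410],None,fx=3,fy=3,interpolation=cv2.INTER_CUBIC))
E
```

```text
[ 1.  -0.3 -0. ] [0.3 1.  0. ] [ 0. -0.  1.]
tongue +y top [196.3 226.2] crop [346.8 426.2]
tongue -y top [153.9 222.8] crop [177.1 412.5]
plate +x+y [201.2 220.8] crop [366.5 404.7]
plate +x-y [151.  216.8] crop [165.4 388.5]
plate -x+y [209.3 183.8] crop [398.5 256.6]
plate -x-y [161.7 180.1] crop [208.4 242.1]
bar end +y top [194.  194.4] crop [337.5 299. ]
bar -y [164.1 192. ] crop [217.8 289.7]
```

View pics/s7z.png

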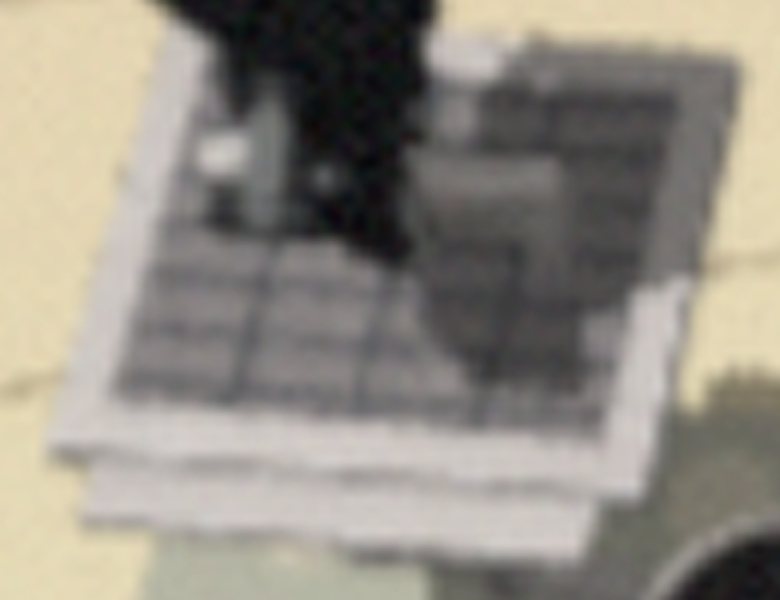

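```bash
cat >> h.py <<'E'
SEAT=np.array([560.2,-279.0]); YAW=-17.
EX=np.array([np.cos(np.radians(YAW)),np.sin(np.radians(YAW)),0]); EY=np.array([-EX[1],EX[0],0])
def tipT(x,z,tilt,y=0,phi=YAW,off=(0,0,0)):
    R=tool(phi,tilt,EY) if tilt else tool(phi)
    t=np.array([*SEAT,0])+x*EX+y*EY+np.array([0,0,z])
    return t-R@np.array([36.8,87,0])-np.array(off),R
def tipM():
    s=ctrl.get_state(); R=Ro.from_euler("xyz",s["tool_rot"],degrees=True).as_matrix()
    t=s["eef_pos"]+R@np.array([36.8,87,0]); d=t-np.array([*SEAT,0]); print("tip ext x %.1f y %.1f z %.1f tilt %.2f yaw %.2f"%(d@EX,d@EY,t[2],-np.degrees(np.arcsin(R[2,1])),np.degrees(np.arctan2(R[1,1],R[0,1]))),"Fext",np.round([s["force"]@EX,s["force"]@EY,s["force"][2]],1))
E
python3 - <<'E'
from h import *
tipM()
plan([tipT(40,150,14)])
E
```

```text
tip ext x -33.6 y -1.5 z 231.6 tilt 0.13 yaw -17.13 Fext [ 0.4 -0.1 -2.4]
[6.33, 8.46, -0.0, -0.0, -0.0, -0.244]
```

Request:
send_rows:
  series:
    - [0.3, 0.5, 0, 0, 0, -0.03, 0]
    - [0.9, 1.4, 0, 0, 0, -0.06, 0]
    - [1.6, 2.4, 0, 0, 0, -0.09, 0]
    - [2.4, 3.4, 0, 0, 0, -0.12, 0]
    - [3.2, 4.5, 0, 0, 0, -0.15, 0]
    - [4, 5.6, 0, 0, 0, -0.18, 0]
    - [4.8, 6.6, 0, 0, 0, -0.21, 0]
    - [5.5, 7.5, 0, 0, 0, -0.23, 0]
    - [6.1, 8.2, 0, 0, 0, -0.244, 0]
    - [6.33, 8.46, 0, 0, 0, -0.244, 0]
    - [6.33, 8.46, 0, 0, 0, -0.244, 0]
    - [6.33, 8.46, 0, 0, 0, -0.244, 0]

```text
t: 12.0
eef_pos: [526.0, -268.0, 206.3]
tool_rot: [-90.1, 76.0, 162.9]
force: [-0.0, -0.2, -2.9]
opening: 10.2
```

Run:
```python
from h import *
st(); tipM()
plan([tipT(50,110,14),tipT(56,93,14)])
```

```text
t 12.0 p [ 525.98 -268.02  206.34] dp [-0.2   0.61 -0.38] drot [-0.03  0.01 -0.04] F [-0.02 -0.21 -2.86] M [-0.05 -0.23 -0.04] open 10.2 q [-32.59  36.37  68.33  -3.72  88.83 -15.09]
tip ext x 39.6 y 0.5 z 149.6 tilt 14.02 yaw -16.98 Fext [ 0.  -0.2 -2.9]
[3.64, 1.94, -0.0, -0.0, -0.0, -0.0]
[5.14, 2.93, -0.0, -0.0, -0.0, -0.0]
```

Request:
send_rows:
  series:
    - [0.6, 0.3, 0, 0, 0, 0, 0]
    - [1.3, 0.7, 0, 0, 0, 0, 0]
    - [2, 1.1, 0, 0, 0, 0, 0]
    - [2.8, 1.5, 0, 0, 0, 0, 0]
    - [3.64, 1.94, 0, 0, 0, 0, 0]
    - [4.3, 2.4, 0, 0, 0, 0, 0]
    - [4.8, 2.7, 0, 0, 0, 0, 0]
    - [5.14, 2.93, 0, 0, 0, 0, 0]
    - [5.14, 2.93, 0, 0, 0, 0, 0]
    - [5.14, 2.93, 0, 0, 0, 0, 0]

```text
t: 12.83
eef_pos: [541.6, -273.4, 149.6]
tool_rot: [-90.0, 76.0, 163.0]
force: [-0.2, 0.6, -1.8]
opening: 10.1
```

Run:
```python
from h import *
st(); tipM()
T=shot("top","t8"); crop(T,310,130,440,268,5,"pics/t8.png",1.8)
S=shot("scene","s8"); crop(S,130,170,255,310,5,"pics/s8.png",1.3)
```

```text
t 12.83 p [ 541.57 -273.37  149.6 ] dp [ 0.07 -0.05 -0.16] drot [ 0.   -0.   -0.01] F [-0.22  0.56 -1.82] M [-0.   -0.21 -0.01] open 10.1 q [-32.26  40.84  69.14  -3.67  83.55 -14.4 ]
tip ext x 56.1 y -0.1 z 92.9 tilt 13.99 yaw -17.01 Fext [-0.4  0.5 -1.8]
```

View pics/t8.png

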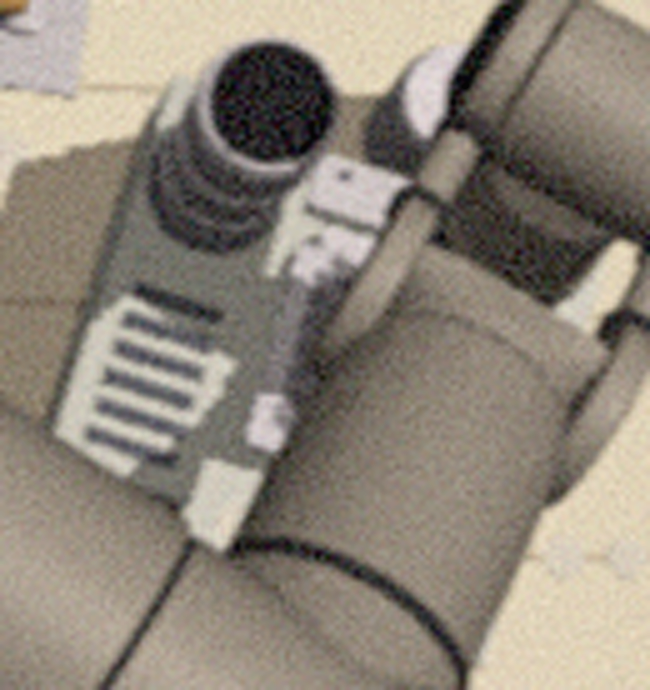

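View pics/s8.png

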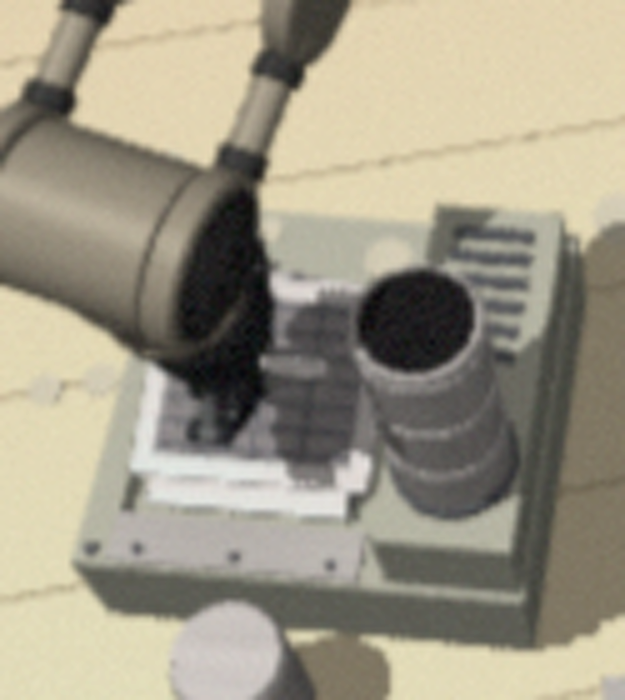

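Run:
```python
from h import *
S=load("s8.npz"); np.set_printoptions(precision=1,suppress=True)
s=np.array([*SEAT,0])
f=lambda q:(q-[130,170]+.5)*5-.5
for n,l in(("lip -y",(65.5,-78,100)),("lip +y",(65.5,78,100)),("screw-",(None)),):
    if l: print(n,f(S.pr(s+l[0]*EX+l[1]*EY+[0,0,l[2]])))
for y in(-63,63): print("tongue top",f(S.pr(s+(56.1+1.2)*EX+(y-.1)*EY+[0,0,97.8])), "bot",f(S.pr(s+(56.1)*EX+(y-.1)*EY+[0,0,92.9])))
im=cv2.imread("pics/s8.png"); cv2.imwrite("pics/s8z.png",cv2.resize(im[420:600,90:390],None,fx=2.6,fy=2.6,interpolation=cv2.INTER_CUBIC))
```

```text
lip -y [117.5 511.5]
lip +y [366.4 532.2]
tongue top [145.2 502.6] bot [147.6 503.8]
tongue top [345.3 519.2] bot [347.  520.4]
```

View pics/s8z.png

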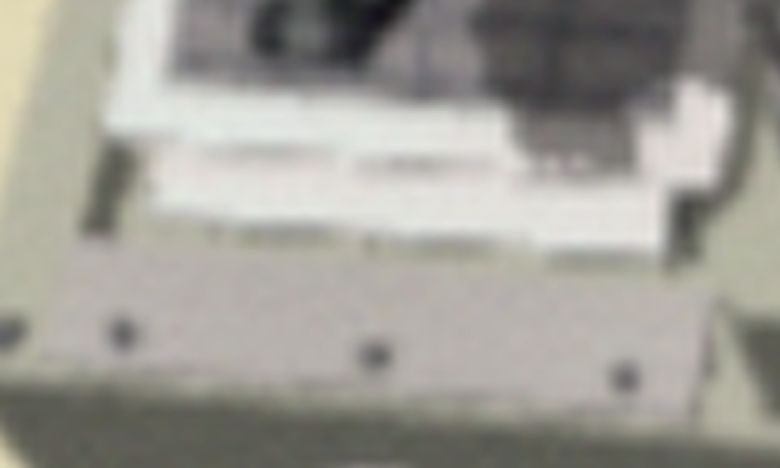

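Tongue (crop2 (155,208)-(662,255)) lies parallel to the lip edge (75,235)-(715,292), about 10 mm short of it and within 2 mm of prediction. Lowering the tip to just above the ledge.

Run:
```python
from h import *
plan([tipT(57,89.5,14),tipT(57,86.5,14)])
```

```text
[0.32, 0.19, -0.0, -0.0, -0.0, -0.0]
[0.61, 0.26, -0.0, -0.0, -0.0, -0.0]
```

Request:
send_rows:
  series:
    - [0.16, 0.1, 0, 0, 0, 0, 0]
    - [0.32, 0.19, 0, 0, 0, 0, 0]
    - [0.4, 0.21, 0, 0, 0, 0, 0]
    - [0.5, 0.23, 0, 0, 0, 0, 0]
    - [0.61, 0.26, 0, 0, 0, 0, 0]
    - [0.61, 0.26, 0, 0, 0, 0, 0]

```text
t: 13.43
eef_pos: [542.4, -273.6, 142.9]
tool_rot: [-90.0, 76.0, 163.0]
force: [0.3, 0.1, -2.8]
opening: 10.1
```

Run:
```python
from h import *
st();tipM(); plan([tipT(57,85,14)],commit=False); plan([tipT(x,86.5,14) for x in(60,63,66,69,72,74)],commit=False)
```

```text
t 13.43 p [ 542.4  -273.58  142.94] dp [-0.1   0.05 -0.28] drot [ 0.    0.   -0.02] F [ 0.26  0.08 -2.85] M [-0.1  -0.19 -0.01] open 10.1 q [-32.23  41.29  69.38  -3.67  82.88 -14.33]
tip ext x 56.9 y -0.0 z 86.2 tilt 14.00 yaw -17.02 Fext [ 0.2  0.1 -2.8]
[0.14, 0.03, -0.0, -0.0, -0.0, -0.0]
[-0.08, 0.29, -0.0, -0.0, -0.0, -0.0]
[-0.15, 0.58, -0.0, -0.0, -0.0, -0.0]
[-0.22, 0.87, -0.0, -0.0, -0.0, -0.0]
[-0.29, 1.16, -0.0, -0.0, -0.0, -0.0]
[-0.37, 1.45, -0.0, -0.0, -0.0, -0.0]
[-0.41, 1.65, -0.0, -0.0, -0.0, -0.0]
```

Request:
send_rows:
  series:
    - [0.08, 0.01, 0, 0, 0, 0, 0]
    - [0.15, 0.03, 0, 0, 0, 0, 0]
    - [0.2, 0.05, 0, 0, 0, 0, 0]
    - [0.2, 0.05, 0, 0, 0, 0, 0]

```text
t: 13.77
eef_pos: [542.3, -273.6, 141.4]
tool_rot: [-90.0, 76.0, 163.0]
force: [-1.5, 0.6, 0.0]
opening: 10.2
```

Run:
```python
from h import *
done([.2,.05,0,0,0,0]);st();tipM()
```

```text
t 13.77 p [ 542.33 -273.64  141.39] dp [-0.18 -0.01  0.24] drot [ 0.01 -0.01 -0.02] F [-1.48  0.59  0.03] M [0.03 0.01 0.01] open 10.2 q [-32.24  41.37  69.49  -3.68  82.69 -14.32]
tip ext x 56.9 y -0.1 z 84.6 tilt 14.00 yaw -17.02 Fext [-1.6  0.1  0. ]
```

Contact at z≈84.7: ledge found (nominal 85). Lifting 1 mm and sliding in under the lip.

Run:
```python
from h import *
plan([tipT(x,86.0,14) for x in(57,60,63,66,69,71,73,73)])
```

```text
[-0.15, -0.04, -0.0, -0.0, -0.0, -0.0]
[-0.23, 0.25, -0.0, -0.0, -0.0, -0.0]
[-0.3, 0.54, -0.0, -0.0, -0.0, -0.0]
[-0.37, 0.83, -0.0, -0.0, -0.0, -0.0]
[-0.44, 1.12, -0.0, -0.0, -0.0, -0.0]
[-0.49, 1.32, -0.0, -0.0, -0.0, -0.0]
[-0.54, 1.51, -0.0, -0.0, -0.0, -0.0]
[-0.54, 1.51, -0.0, -0.0, -0.0, -0.0]
```

Request:
send_rows:
  series:
    - [-0.15, -0.04, 0, 0, 0, 0, 0]
    - [-0.23, 0.25, 0, 0, 0, 0, 0]
    - [-0.3, 0.54, 0, 0, 0, 0, 0]
    - [-0.37, 0.83, 0, 0, 0, 0, 0]
    - [-0.44, 1.12, 0, 0, 0, 0, 0]
    - [-0.49, 1.32, 0, 0, 0, 0, 0]
    - [-0.54, 1.51, 0, 0, 0, 0, 0]
    - [-0.54, 1.51, 0, 0, 0, 0, 0]
    - [-0.54, 1.51, 0, 0, 0, 0, 0]

```text
t: 14.52
eef_pos: [557.8, -278.3, 142.6]
tool_rot: [-90.0, 76.0, 163.0]
force: [-0.2, 0.0, -2.8]
opening: 10.4
```

Run:
```python
from h import *
st();tipM()
S=shot("scene","s9"); crop(S,145,245,215,295,11,"pics/s9.png",1.3)
plan([tipT(x,86.0,14) for x in(74,75,76,77,78,79)],commit=False)
```

```text
t 14.52 p [ 557.8  -278.31  142.59] dp [ 0.04 -0.01 -0.16] drot [-0.   -0.   -0.01] F [-0.17  0.01 -2.79] M [-0.04 -0.22  0.04] open 10.4 q [-31.88  42.98  66.06  -3.58  84.51 -14.1 ]
tip ext x 73.0 y -0.1 z 85.9 tilt 13.99 yaw -17.01 Fext [-0.2 -0.  -2.8]
[-0.03, 0.1, -0.0, -0.0, -0.0, -0.0]
[-0.05, 0.2, -0.0, -0.0, -0.0, -0.0]
[-0.07, 0.29, -0.0, -0.0, -0.0, -0.0]
[-0.1, 0.39, -0.0, -0.0, -0.0, -0.0]
[-0.12, 0.49, -0.0, -0.0, -0.0, -0.0]
[-0.15, 0.58, -0.0, -0.0, -0.0, -0.0]
```

View pics/s9.png

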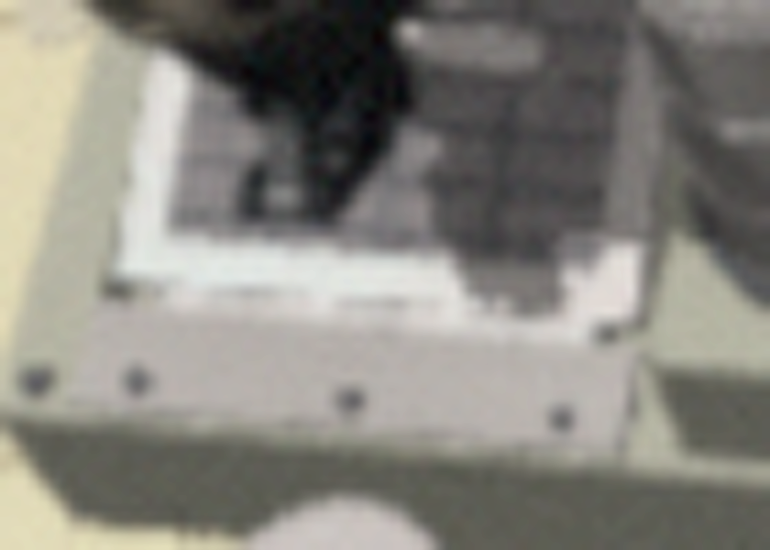

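The tongue is under the lip (it vanishes behind the lip edge at crop y≈310-335) with no contact force. Feeling for the slot's back wall.

Request:
send_rows:
  series:
    - [-0.03, 0.1, 0, 0, 0, 0, 0]
    - [-0.05, 0.2, 0, 0, 0, 0, 0]
    - [-0.07, 0.29, 0, 0, 0, 0, 0]
    - [-0.07, 0.29, 0, 0, 0, 0, 0]

```text
t: 14.9
eef_pos: [560.6, -279.2, 142.7]
tool_rot: [-90.0, 76.0, 163.0]
force: [-0.5, -0.1, -2.3]
opening: 10.2
```

Request:
send_rows:
  series:
    - [-0.02, 0.1, 0, 0, 0, 0, 0]
    - [-0.05, 0.2, 0, 0, 0, 0, 0]
    - [-0.05, 0.2, 0, 0, 0, 0, 0]

```text
t: 15.15
eef_pos: [561.1, -279.2, 143.0]
tool_rot: [-90.1, 75.7, 162.9]
force: [-7.3, 2.7, 1.5]
opening: 10.3
```

Run:
```python
from h import *
done([-.07,.29,0,0,0,0]);done([-.05,.2,0,0,0,0]);st();tipM()
```

```text
t 15.15 p [ 561.06 -279.22  143.  ] dp [-1.53  0.56  0.27] drot [ 0.01  0.02 -0.27] F [-7.35  2.71  1.54] M [ 0.41  1.06 -0.15] open 10.3 q [-31.79  43.47  65.06  -3.59  85.28 -14.03]
tip ext x 76.1 y 0.0 z 85.9 tilt 14.25 yaw -17.03 Fext [-7.8  0.4  1.5]
```

The wall was felt at 76.2 (nominal 77.5), so mid-play is about 73.9. Backing off and lowering the rear edge about the tongue tip.

Run:
```python
from h import *
tg=[tipT(74,85.8,14)]+[tipT(74,85.6,14-k) for k in range(1,12)]
plan(tg)
```

```text
[0.11, -0.39, -0.0, -0.0, -0.0, -0.0]
[0.29, -0.44, -0.0, -0.0, -0.0, 0.017]
[0.44, -0.5, -0.0, -0.0, -0.0, 0.035]
[0.59, -0.56, -0.0, -0.0, -0.0, 0.052]
[0.75, -0.62, -0.0, -0.0, -0.0, 0.069]
[0.91, -0.67, -0.0, -0.0, -0.0, 0.087]
[1.06, -0.72, -0.0, -0.0, -0.0, 0.104]
[1.22, -0.77, -0.0, -0.0, -0.0, 0.122]
[1.38, -0.81, -0.0, -0.0, -0.0, 0.139]
[1.54, -0.85, -0.0, -0.0, -0.0, 0.157]
[1.7, -0.89, -0.0, -0.0, -0.0, 0.174]
[1.86, -0.92, -0.0, -0.0, -0.0, 0.192]
```

Request:
send_rows:
  series:
    - [0.11, -0.39, 0, 0, 0, 0, 0]
    - [0.29, -0.44, 0, 0, 0, 0.017, 0]
    - [0.44, -0.5, 0, 0, 0, 0.035, 0]
    - [0.59, -0.56, 0, 0, 0, 0.052, 0]
    - [0.75, -0.62, 0, 0, 0, 0.069, 0]
    - [0.91, -0.67, 0, 0, 0, 0.087, 0]
    - [1.06, -0.72, 0, 0, 0, 0.104, 0]
    - [1.22, -0.77, 0, 0, 0, 0.122, 0]
    - [1.38, -0.81, 0, 0, 0, 0.139, 0]
    - [1.54, -0.85, 0, 0, 0, 0.157, 0]
    - [1.7, -0.89, 0, 0, 0, 0.174, 0]
    - [1.86, -0.92, 0, 0, 0, 0.192, 0]

```text
t: 16.15
eef_pos: [549.8, -275.9, 126.9]
tool_rot: [-89.7, 87.1, 163.3]
force: [-0.3, 0.3, -2.4]
opening: 10.3
```

Run:
```python
from h import *
st();tipM()
S=shot("scene","s10"); crop(S,130,185,240,295,6,"pics/s10.png",1.3)
tg=[tipT(74,85.6,2),tipT(74,85.4,1),tipT(74,85.3,0)]
plan(tg,commit=False)
```

```text
t 16.15 p [ 549.84 -275.92  126.9 ] dp [ 0.09 -0.07 -0.01] drot [-0.   -0.02  0.09] F [-0.26  0.35 -2.44] M [-0.02 -0.05 -0.03] open 10.3 q [-33.39  37.02  79.14  -0.9   66.61 -15.99]
tip ext x 74.2 y -0.1 z 85.8 tilt 2.88 yaw -17.01 Fext [-0.4  0.3 -2.4]
[0.15, -0.07, -0.0, -0.0, -0.0, 0.017]
[0.33, -0.13, -0.0, -0.0, -0.0, 0.035]
[0.49, -0.18, -0.0, -0.0, -0.0, 0.052]
```

View pics/s10.png

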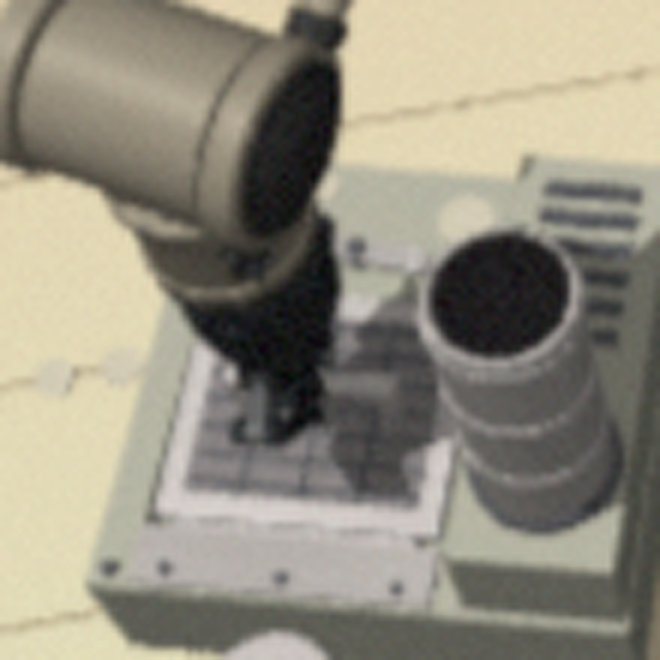

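Request:
send_rows:
  series:
    - [0.08, -0.04, 0, 0, 0, 0.009, 0]
    - [0.15, -0.07, 0, 0, 0, 0.017, 0]
    - [0.24, -0.1, 0, 0, 0, 0.026, 0]
    - [0.33, -0.13, 0, 0, 0, 0.035, 0]
    - [0.42, -0.16, 0, 0, 0, 0.044, 0]
    - [0.51, -0.18, 0, 0, 0, 0.052, 0]
    - [0.54, -0.18, 0, 0, 0, 0.052, 0]
    - [0.54, -0.18, 0, 0, 0, 0.052, 0]

```text
t: 16.87
eef_pos: [547.7, -275.3, 121.8]
tool_rot: [57.6, 90.0, -49.4]
force: [-1.0, 0.4, -0.3]
opening: 10.1
```

Run:
```python
from h import *
done([.54,-.18,0,0,0,.052]);st();tipM()
```

```text
t 16.87 p [ 547.71 -275.26  121.77] dp [-0.05 -0.02  0.16] drot [ 0.01 -0.    0.01] F [-0.97  0.41 -0.31] M [ 0.08  0.1  -0.03] open 10.1 q [-33.84  35.74  82.48  -0.    61.77 -16.82]
tip ext x 74.0 y -0.1 z 85.0 tilt -0.01 yaw -17.02 Fext [-1.1  0.1 -0.3]
```

Request:
send_rows:
  series:
    - [0.04, 0, 0, 0, 0, 0, 0]
    - [0.08, 0, 0, 0, 0, 0, 0]
    - [0.1, 0, 0, 0, 0, 0, 0]
    - [0.1, 0, 0, 0, 0, 0, 0]

```text
t: 17.2
eef_pos: [547.7, -275.3, 121.7]
tool_rot: [42.7, 90.0, -64.3]
force: [-4.5, 2.7, 7.4]
opening: 9.7
```

Run:
```python
from h import *
done([.1,0,0,0,0,0]);st();tipM()
S=shot("scene","s11"); crop(S,130,195,240,295,7,"pics/s11.png",1.3)
```

```text
t 17.2 p [ 547.74 -275.26  121.74] dp [-0.03 -0.02  1.14] drot [-0.01 -0.02  0.02] F [-4.46  2.72  7.43] M [0.35 0.67 0.03] open 9.7 q [-33.83  35.74  82.49  -0.02  61.75 -16.82]
tip ext x 74.0 y -0.1 z 85.0 tilt -0.02 yaw -17.01 Fext [-5.1  1.3  7.4]
```

View pics/s11.png

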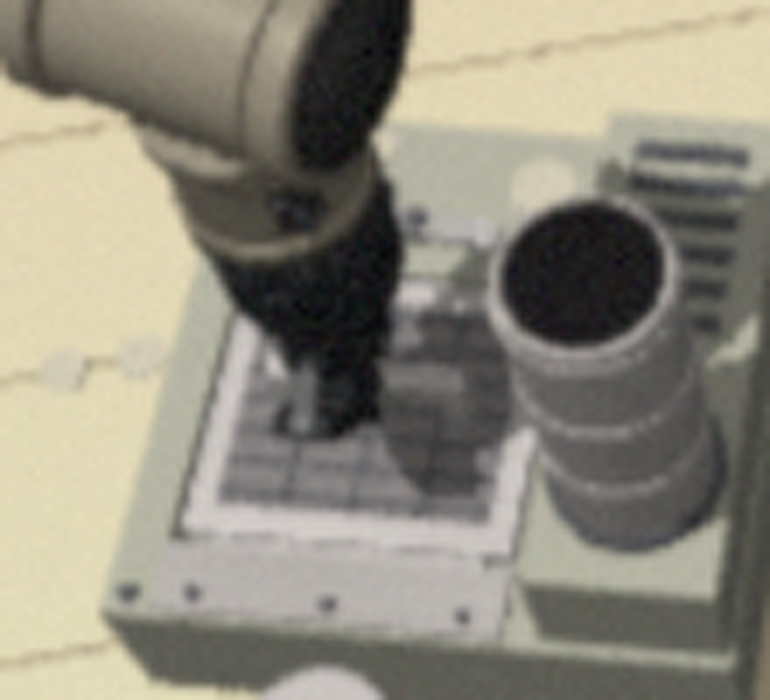

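The plate lies flat: height blocked at tip z=85.0 under 7 N, tilt 0. Unloading, opening and rising.

Request:
send_rows:
  series:
    - [-0.06, 0, 0, 0, 0, 0, 0]
    - [-0.09, 0, 0, 0, 0, 0, 0]
    - [-0.09, 0, 0, 0, 0, 0, 0.15]
    - [-0.09, 0, 0, 0, 0, 0, 0.25]
    - [-0.09, 0, 0, 0, 0, 0, 0.4]
    - [-0.09, 0, 0, 0, 0, 0, 0.5]
    - [-0.5, 0, 0, 0, 0, 0, 0.5]
    - [-1.5, 0, 0, 0, 0, 0, 0.5]
    - [-3.5, 0, 0, 0, 0, 0, 0.5]
    - [-6, 0, 0, 0, 0, 0, 0.5]
    - [-9, 0, 0, 0, 0, 0, 0.5]
    - [-11, 0, 0, 0, 0, 0, 0.5]

```text
t: 18.25
eef_pos: [548.4, -275.6, 234.4]
tool_rot: [72.4, 89.8, -34.6]
force: [0.8, -0.6, -0.1]
opening: 43.1
```

Run:
```python
from h import *
done([-11,0,0,0,0,0]);st()
# knob at end of earlier turn: measured TCP 445.5,-281.4 (grip)
plan([((445.3,-281.5,230),tool(-27))])
```

```text
t 18.25 p [ 548.36 -275.63  234.45] dp [ 0.6  -0.39  3.84] drot [ 0.   -0.07  0.22] F [ 0.79 -0.57 -0.09] M [ 0.05 -0.02 -0.01] open 43.1 q [-33.84  29.68  74.29  -0.    75.81 -16.82]
[0.06, -9.61, 3.6, 0.174, 0.0, -0.0]
```

Request:
send_rows:
  series:
    - [0, -1.5, 0.5, 0.03, 0, 0, 0.6]
    - [0, -3.5, 1.3, 0.06, 0, 0, 0.6]
    - [0, -5.5, 2.1, 0.1, 0, 0, 0.6]
    - [0, -7.5, 2.8, 0.14, 0, 0, 0.6]
    - [0, -9, 3.4, 0.17, 0, 0, 0.6]
    - [0.06, -9.61, 3.6, 0.174, 0, 0, 0.6]
    - [0.06, -9.61, 3.6, 0.174, 0, 0, 0.6]
    - [0.06, -9.61, 3.6, 0.174, 0, 0, 0.6]

```text
t: 18.92
eef_pos: [445.9, -281.8, 230.7]
tool_rot: [84.4, 89.9, -32.6]
force: [1.0, 1.0, -0.1]
opening: 51.1
```

Run:
```python
from h import *
st()
S=shot("scene","s12"); crop(S,130,165,240,295,6,"pics/s12.png",1.3)
```

```text
t 18.92 p [ 445.91 -281.8   230.74] dp [ 0.58 -0.25  0.74] drot [-0.02 -0.01  0.1 ] F [ 0.98  0.95 -0.07] M [-0.06 -0.02  0.01] open 51.1 q [-40.63  20.91  89.09   0.01  69.9  -13.67]
```

View pics/s12.png

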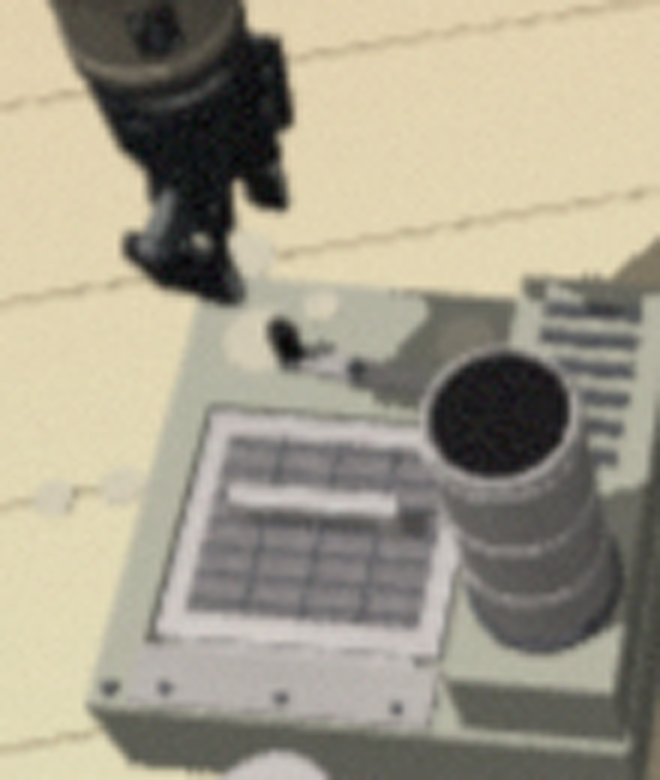

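The plate sits in the recess, tongue under the lip; the knob top is at crop (280,330). Checking the knob position before descending.

Run:
```python
from h import *
S=load("s12.npz"); np.set_printoptions(precision=1,suppress=True)
f=lambda x,y:((x+.5)/6-.5+130,(y+.5)/6-.5+165)
print(S.onz(f(280,329),133),S.onz(f(290,358),103))
im=cv2.imread("pics/s12.png"); cv2.imwrite("pics/s12z.png",cv2.resize(im[280:450,180:440],None,fx=3,fy=3,interpolation=cv2.INTER_CUBIC))
plan([((445.5,-281.5,130),tool(-27))])
```

```text
[ 446.5 -282.4  133. ] [ 447.5 -283.3  103. ]
[10.0, 0.01, -0.01, 0.0, 0.0, -0.0]
```

View pics/s12z.png

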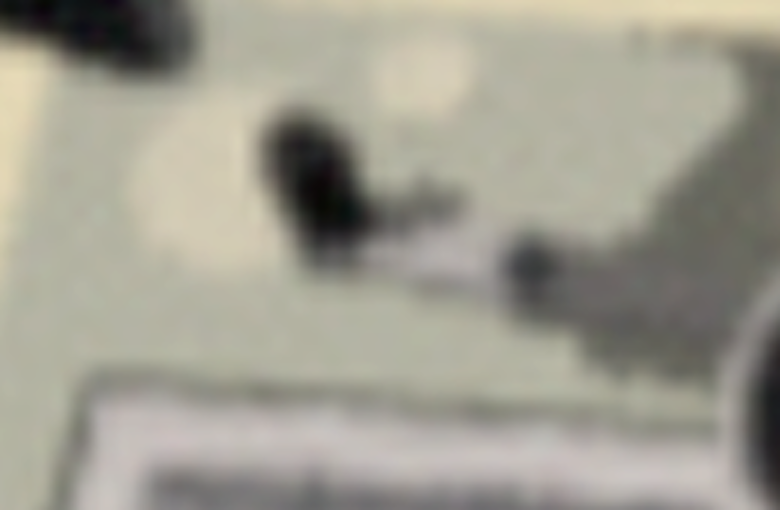

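Request:
send_rows:
  series:
    - [1.2, 0.01, 0, 0, 0, 0, 0.6]
    - [2.5, 0.01, 0, 0, 0, 0, 0.6]
    - [4, 0.01, 0, 0, 0, 0, 0.6]
    - [5.5, 0.01, 0, 0, 0, 0, 0.6]
    - [7, 0.01, 0, 0, 0, 0, 0.6]
    - [8.5, 0.01, 0, 0, 0, 0, 0.6]
    - [9.5, 0.01, 0, 0, 0, 0, 0.6]
    - [10, 0.01, 0, 0, 0, 0, 0.6]
    - [10, 0.01, 0, 0, 0, 0, 0.4]
    - [10, 0.01, 0, 0, 0, 0, 0.2]
    - [10, 0.01, 0, 0, 0, 0, 0.1]
    - [10, 0.01, 0, 0, 0, 0, 0.1]
  force: 20

```text
t: 19.97
eef_pos: [446.0, -281.9, 130.8]
tool_rot: [77.4, 89.9, -39.6]
force: [0.2, -0.3, -1.0]
opening: 15.0
```

Request:
send_rows:
  series:
    - [0, 0, 0, 0, 0, 0, 0.1]
    - [0, 0, 0, 0, 0, 0, 0.1]
    - [0, 0, 0, 0, 0, 0, 0.1]

```text
t: 20.22
eef_pos: [445.9, -281.9, 130.7]
tool_rot: [78.1, 89.9, -38.9]
force: [0.8, 0.2, 4.3]
opening: 15.0
```

Run:
```python
from h import *
st()
s=np.array([*SEAT,0]); 
for px in (-103.5,-104.8):
    piv=(s+px*EX)[:2]; d=cmd()[0][:2]-piv; print(piv,"r",np.hypot(*d),"tab",(np.degrees(np.arctan2(d[1],d[0]))%360)-180-YAW)
piv=(s-104*EX)[:2]; d=cmd()[0][:2]-piv; a0=np.degrees(np.arctan2(d[1],d[0]))%360; r=np.hypot(*d); tg=[]
for k in range(1,25):
    a=a0+(163-a0)*k/24; rr=r+(38-r)*k/24
    tg.append(((*(piv+rr*np.array([np.cos(np.radians(a)),np.sin(np.radians(a))])),130),tool(-27+a-a0)))
p0,R0=cmd(); plan(tg[:12]); plan(tg[12:])
```

```text
t 20.22 p [ 445.89 -281.94  130.71] dp [ 0.42 -0.44  0.7 ] drot [ 0.01 -0.02  0.1 ] F [0.85 0.16 4.29] M [ 0.08 -0.17 -0.06] open 15.0 q [-40.63  27.33  96.59   0.    55.98 -13.65]
[ 461.22 -248.74] r 36.351019532064456 tab 81.32074088743843
[ 459.98 -248.36] r 36.177677931125906 tab 83.35644516378136
[0.0, -0.22, 0.01, 0.06, -0.0, -0.0]
[0.0, -0.43, 0.0, 0.12, -0.0, -0.0]
[0.0, -0.65, -0.01, 0.179, -0.0, -0.0]
[0.0, -0.87, -0.04, 0.239, -0.0, -0.0]
[0.0, -1.08, -0.09, 0.299, -0.0, -0.0]
[0.0, -1.29, -0.14, 0.359, -0.0, -0.0]
[0.0, -1.5, -0.21, 0.418, -0.0, -0.0]
[0.0, -1.71, -0.29, 0.478, -0.0, -0.0]
[0.0, -1.91, -0.39, 0.538, -0.0, -0.0]
[0.0, -2.1, -0.49, 0.597, -0.0, -0.0]
[0.0, -2.29, -0.61, 0.657, -0.0, -0.0]
[0.0, -2.47, -0.74, 0.717, -0.0, -0.0]
[0.0, -0.22, 0.01, 0.059, -0.0, -0.0]
[0.0, -0.44, 0.0, 0.119, -0.0, -0.0]
[0.0, -0.66, -0.01, 0.179, -0.0, -0.0]
[0.0, -0.88, -0.04, 0.239, -0.0, -0.0]
[0.0, -1.1, -0.09, 0.298, -0.0, -0.0]
[0.0, -1.32, -0.15, 0.358, -0.0, -0.0]
[0.0, -1.53, -0.22, 0.418, -0.0, -0.0]
[0.0, -1.74, -0.3, 0.477, -0.0, -0.0]
[0.0, -1.95, -0.4, 0.537, -0.0, -0.0]
[0.0, -2.15, -0.5, 0.597, -0.0, -0.0]
[0.0, -2.34, -0.62, 0.657, -0.0, -0.0]
[0.0, -2.52, -0.76, 0.716, -0.0, -0.0]
```

Request:
send_rows:
  series:
    - [0, -0.22, 0.01, 0.06, 0, 0, 0.1]
    - [0, -0.43, 0, 0.12, 0, 0, 0.1]
    - [0, -0.65, -0.01, 0.179, 0, 0, 0.1]
    - [0, -0.87, -0.04, 0.239, 0, 0, 0.1]
    - [0, -1.08, -0.09, 0.299, 0, 0, 0.1]
    - [0, -1.29, -0.14, 0.359, 0, 0, 0.1]
    - [0, -1.5, -0.21, 0.418, 0, 0, 0.1]
    - [0, -1.71, -0.29, 0.478, 0, 0, 0.1]
    - [0, -1.91, -0.39, 0.538, 0, 0, 0.1]
    - [0, -2.1, -0.49, 0.597, 0, 0, 0.1]
    - [0, -2.29, -0.61, 0.657, 0, 0, 0.1]
    - [0, -2.47, -0.74, 0.717, 0, 0, 0.1]

```text
t: 21.22
eef_pos: [427.5, -263.8, 130.7]
tool_rot: [137.3, 89.9, -20.9]
force: [3.0, 1.7, 4.0]
opening: 15.1
```

Request:
send_rows:
  series:
    - [0, -0.22, 0.01, 0.059, 0, 0, 0.1]
    - [0, -0.44, 0, 0.119, 0, 0, 0.1]
    - [0, -0.66, -0.01, 0.179, 0, 0, 0.1]
    - [0, -0.88, -0.04, 0.239, 0, 0, 0.1]
    - [0, -1.1, -0.09, 0.298, 0, 0, 0.1]
    - [0, -1.32, -0.15, 0.358, 0, 0, 0.1]
    - [0, -1.53, -0.22, 0.418, 0, 0, 0.1]
    - [0, -1.74, -0.3, 0.477, 0, 0, 0.1]
    - [0, -1.95, -0.4, 0.537, 0, 0, 0.1]
    - [0, -2.15, -0.5, 0.597, 0, 0, 0.1]
    - [0, -2.34, -0.62, 0.657, 0, 0, 0.1]
    - [0, -2.52, -0.76, 0.716, 0, 0, 0.1]

```text
t: 22.22
eef_pos: [425.5, -238.0, 130.7]
tool_rot: [167.4, 89.8, -31.8]
force: [3.3, -1.3, 2.1]
opening: 15.7
```

Request:
send_rows:
  series:
    - [0, 0, 0, 0, 0, 0, 0.1]
    - [0, 0, 0, 0, 0, 0, 0.1]

```text
t: 22.38
eef_pos: [425.5, -238.1, 130.7]
tool_rot: [169.1, 89.8, -29.9]
force: [5.8, 0.3, 3.7]
opening: 15.0
```

Run:
```python
from h import *
st()
S=shot("scene","s13"); crop(S,130,165,240,295,6,"pics/s13.png",1.3)
```

```text
t 22.38 p [ 425.51 -238.05  130.7 ] dp [ 1.06 -0.57  0.69] drot [-0.1   0.18  0.03] F [5.76 0.26 3.74] M [ 0.01 -0.83  0.02] open 15.0 q [-38.26  23.76 102.92   0.03  53.15  70.71]
```

View pics/s13.png

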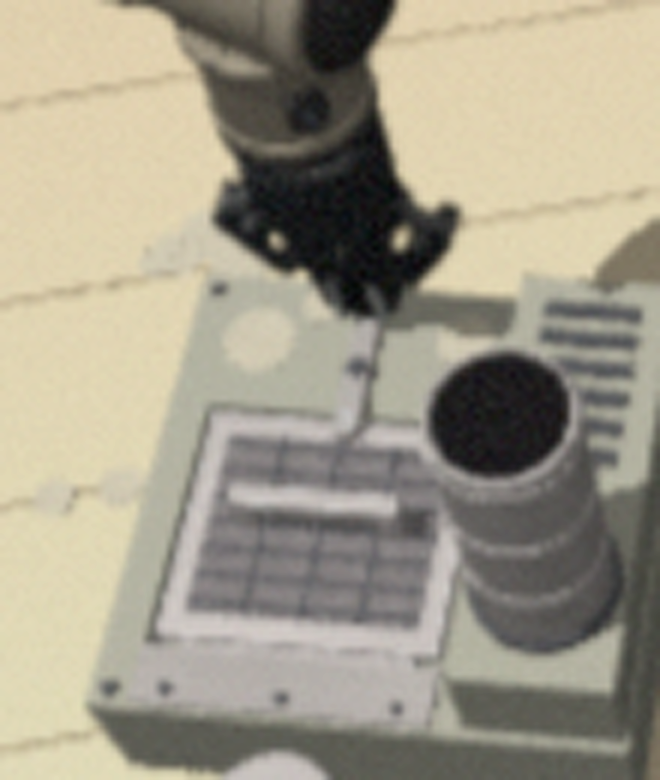

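The nose now points over the plate's edge (crop (350,430)). Releasing, rising and moving aside to check.

Request:
send_rows:
  series:
    - [0, 0, 0, 0, 0, 0, 0.25]
    - [0, 0, 0, 0, 0, 0, 0.4]
    - [0, 0, 0, 0, 0, 0, 0.5]
    - [0, 0, 0, 0, 0, 0, 0.5]
    - [-1, 0, 0, 0, 0, 0, 0.5]
    - [-2.5, 0, 0, 0, 0, 0, 0.5]
    - [-5, 0, 0, 0, 0, 0, 0.5]
    - [-8, 0, 0, 0, 0, 0, 0.5]
    - [-11, 0, 0, 0, 0, 0, 0.5]
    - [-14, 0, 0, 0, 0, 0, 0.5]
    - [-15, 0, 0, 0, 0, 0, 0.5]

```text
t: 23.35
eef_pos: [425.2, -238.4, 284.1]
tool_rot: [158.0, 89.7, -41.0]
force: [0.7, 0.1, 0.0]
opening: 42.7
```

Run:
```python
from h import *
done([-15,0,0,0,0,0]);st()
plan([((330,-420,300),cmd()[1])])
```

```text
t 23.35 p [ 425.18 -238.36  284.13] dp [ 0.73 -0.87  4.13] drot [-0.02  0.32  0.13] F [0.66 0.05 0.05] M [ 0.06 -0.01 -0.  ] open 42.7 q [-38.28  14.08  90.13  -0.02  75.45  70.79]
[-2.0, 20.34, 2.96, 0.0, 0.0, 0.0]
```

Request:
send_rows:
  series:
    - [-0.2, 2, 0.3, 0, 0, 0, 0.5]
    - [-0.5, 5, 0.7, 0, 0, 0, 0.5]
    - [-0.8, 8, 1.2, 0, 0, 0, 0.5]
    - [-1.1, 11, 1.6, 0, 0, 0, 0.5]
    - [-1.4, 14, 2, 0, 0, 0, 0.5]
    - [-1.7, 17, 2.5, 0, 0, 0, 0.5]
    - [-1.9, 19, 2.8, 0, 0, 0, 0.5]
    - [-2, 20.34, 2.96, 0, 0, 0, 0.5]
    - [-2, 20.34, 2.96, 0, 0, 0, 0.5]

```text
t: 24.1
eef_pos: [328.6, -422.0, 299.5]
tool_rot: [17.0, 90.0, 177.8]
force: [-0.7, 0.2, 0.6]
opening: 42.6
```

Run:
```python
from h import *
st()
S=shot("scene","s14"); T=shot("top","t14"); crop(S,140,195,245,305,7,"pics/s14.png",1.3);crop(T,310,130,440,268,5,"pics/t14.png",1.8)
cv2.imwrite("pics/top14.png",T.im[:,:,::-1]); cv2.imwrite("pics/scene14.png",S.im[:,:,::-1])
```

```text
t 24.1 p [ 328.55 -422.01  299.53] dp [-1.41 -1.99 -0.47] drot [ 0.15 -0.05  0.01] F [-0.69  0.15  0.6 ] M [ 0.01  0.03 -0.01] open 42.6 q [-60.29  18.84  81.03  -0.04  80.15  48.96]
```

View pics/s14.png

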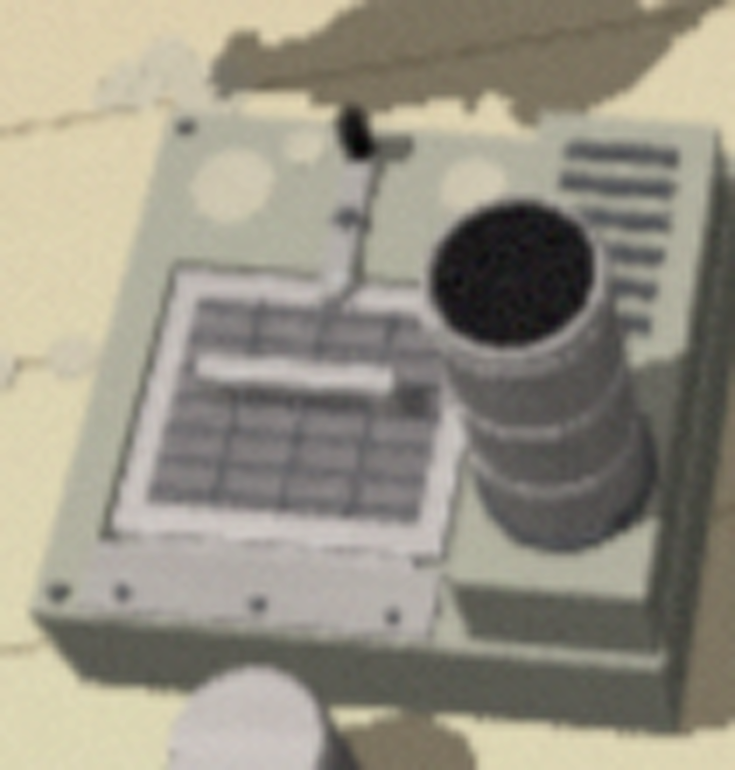

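View pics/t14.png

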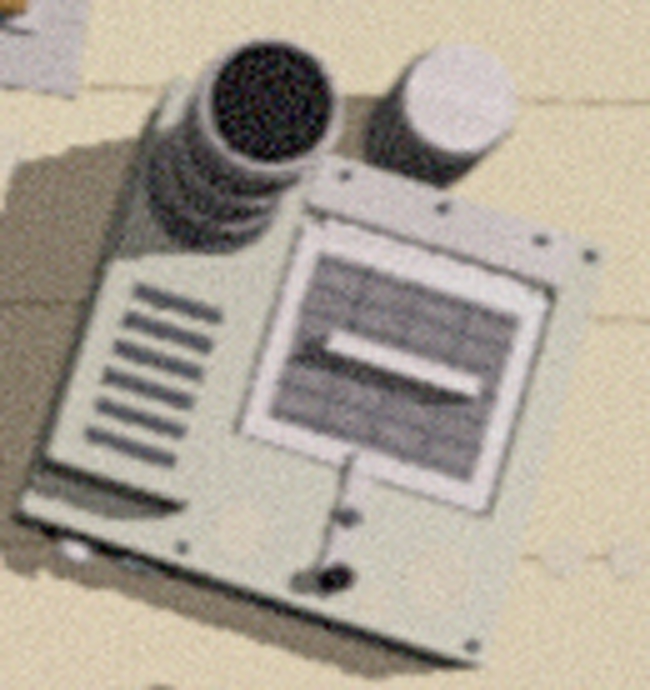

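View pics/scene14.png

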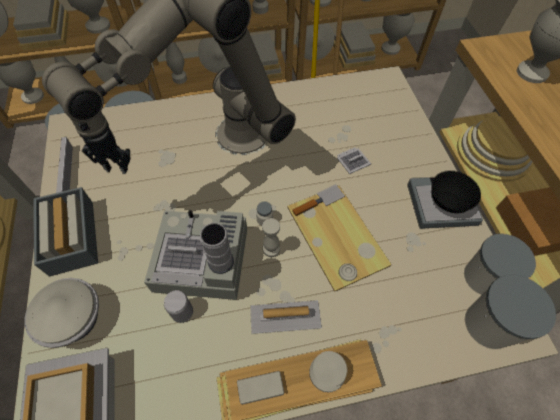

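Run:
```python
from h import *
T=load("t14.npz");S=load("s14.npz"); np.set_printoptions(precision=1,suppress=True)
a=lambda x,y:((x+.5)/5-.5+310,(y+.5)/5-.5+130); b=lambda x,y:((x+.5)/7-.5+140,(y+.5)/7-.5+195)
k,e1=tri(T,a(337,577),S,b(351,115)); p,e2=tri(T,a(345,516),S,b(347,217))
print(k,e1,p,e2); d=p-k; print("tab deg (pivot px)",np.degrees(np.arctan2(d[1],d[0]))-YAW)
pv=SEAT-104*EX[:2]; d=pv-k[:2]; print("tab deg (model pivot)",np.degrees(np.arctan2(d[1],d[0]))-YAW, "r",np.hypot(*d))
for n,u,v in(("-x-y",(490,514),(178,268)),("+x-y",(551,292),(110,535)),("bar +y",(330,340),(395,382)),("bar -y",(480,388),(198,367))):
    q,e=tri(T,a(*u),S,b(*v)); r=q-np.array([*SEAT,0]); print(n,"ext x %.1f y %.1f z %.1f err %.1f"%(r@EX,r@EY,q[2],e))
```

```text
[ 424.5 -236.2  134.6] 0.277323001256192 [ 461.8 -247.   105.6] 0.26963303238123876
tab deg (pivot px) 0.9300442970777496
tab deg (model pivot) -1.8331732838505133 r 38.30930302549612
-x-y ext x -74.5 y -76.8 z 95.8 err 4.0
+x-y ext x 61.6 y -73.9 z 98.7 err 2.9
bar +y ext x -12.4 y 43.8 z 123.0 err 2.8
bar -y ext x -11.8 y -45.5 z 123.4 err 2.5
```

The tab is within about 2° of square and the plate is flat, with its handle top at about 123 (nominal 125) and 12 behind the seat middle. The bystanders stand at their first-picture pixels. Handing in.

Run:
```python
from bench import ctrl
print(ctrl.hand_in())
```

```text
the job is handed in; nothing more can be done
None
```

The filter plate is back in its recess with the tab locked over it, and the job was handed in at about 24 s of the 67 s allowed. `hand_in` gave no verdict.

**What I did:**
1. Turned the tab aside to about +82° by its knob.
2. Lifted the larger plate off the drying board by its handle.
3. Tilted the plate 14° and slid the tongue under the lip, feeling for the ledge and the slot's back wall.
4. Lowered the other edge, still gripping, until the plate was flat.
5. Turned the tab back square, let go, and moved the arm well clear.

**Last checks:**
- **Plate:** it stopped at the ledge (85.0 above the bench) at 0° tilt when pressed lightly. The camera puts the handle top at about 123 (nominal 125) and 12 behind the seat's middle, as it should be.
- **Tab:** the two estimates disagree slightly, +0.9° from the pivot seen in the images and -1.8° from the modelled pivot. Both are close to square.
- **Bystanders:** they look unmoved compared by eye with the first picture. I did not measure them.

**Disagreements:**
- The slot's back wall was felt about 1.3 mm nearer than my camera estimate, so I shifted the target to the middle of the free play.
- The visible plate corners triangulated 2 to 5 mm too high, with ray misses of 3 to 4 mm. I trusted the contact reading instead.

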